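# Fit the spring-button turning handle into the inclined socket of a lapping-plate cradle

### The arm

A 7-joint arm with a two-finger parallel gripper is mounted at the origin on the work surface. World frame = base frame: x ahead of the robot, y to its left, z up, the work surface at z = 0. Lengths are in m, angles in rad, forces in N, time in s.
With the tool pointing down it reaches from about 0.4 to 0.925 m from the base axis. Payload 5.6 kg.
Tool frame: the origin (TCP) lies midway between the tips of the shut fingers; the grasp point (between the pads) lies 19 mm behind it; x points along the fingers, y is the direction in which the jaws open and shut, and the axes are right-handed (so a half turn about x gives the same grasp; the last joint's range is limited). The gripper opens to 85 mm and grips with 20 to 120 N. Pads are 22 mm wide; open, the fingers measure 114 mm over their backs; the gripper's body (76 mm by 85 mm) begins 54 mm behind the grasp point. The pads swing forward as they close: fully open they stand 13 mm farther back than shut.
Start: joints at [-1.28, 0.468, -0.012, 1.603, 0.006, 1.071, -0.056], TCP at [0.213, 0.614, 0.231] pointing down, gripper open.
Joint ranges: [-2.53, 2.53], [-0.31, 2.02], [-1.57, 1.55], [0.28, 2.44], [-1.29, 4.43], [0.15, 1.84], [-2.92, 2.92]. Speed limits (rad/s): [2.57, 2.57, 3.14, 3.14, 3.14, 3.14, 3.14].

### API

Orientations are given as a unit quaternion [x, y, z, w].
In Python, from cell import ctrl gives the robot as it stands.
- The arm moves only by the tool play_rows, never from a script. Its argument "increments" is a list of rows, each a list of 7 numbers: the shift along the tool's x, y, z in cm, then the turn, a rotation vector about the tool's x, y, z in degrees, then the opening, from -1 (shut) to 1 (fully open). A call has 1 to 20 rows; each row is the pose to reach, as a shift and turn from the pose commanded when the call began, along the tool's axes at that moment; what a row does not reach only later rows make up. A row lasts 1/10 s, in which the tool goes at most 50 mm and 8.59 degrees, less where a joint would pass 70% of its speed; a pose out of reach is approached as far as the arm can. A call with a gripper value outside its range is refused whole. The fingers move at their own pace and stop on an object; "squeeze" is the grip in N (left out, the last holds). Time passes only in rows, so rows that repeat a pose let the fingers close. It gives the time, the measured TCP pose, the force and the opening at its end, in the units of the state.
- ctrl.get_state(): the state, without advancing time (a new reading comes with each control period).
- ctrl.snapshot(name): name is "scene" or "top" or "wrist"; returns a dict with "frame" (400x640x3 uint8, red, green, blue), "fov_y" (degrees; the focal length in pixels is half the picture's height over the tangent of half this angle, whatever the lens; pixels are square), "cx", "cy" (the principal point, pixels), "origin" and "rotation" of the camera in the world; the wrist camera has in their place "tool_from_camera" (4x4, takes a point from camera to tool coordinates, whose origin is the TCP and whose axes are the tool frame's). Camera axes: x right, y up, looking along -z (the intrinsics and any distortion apply to the point x, -y, -z); pixel columns grow to the right and rows downward; lengths in m; the calibration is good to about 2 mm. A picture is of the moment at which its call begins: read the wrist's pose just before it. There is no depth.
- ctrl.hand_in(): hands the job in, once; it reports no verdict.
The state is a dict: "time": time; "qpos": joint angles; "joint_vel": joint speeds; "joint_torque": joint torques, N m; "ee_pos": TCP position; "ee_rot": TCP orientation; "contact_force": force on the tool from outside, world axes, zero at the start; "torque": the same for the moment, N m; "grip_width": finger opening in m.
Only numpy, scipy, OpenCV 4.12 (cv2) and the standard library are available. Lean on these libraries where they do the work, as an engineer would, in place of code of your own. Each camera call takes 0.05 s, during which the arm holds its last target.

### The job

Take the blue-gripped handle off the wooden rest and fit it in the sloping square socket of the green plate cradle: squeeze its two brass spring buttons flush so that they can go in under the socket's walls, then slide the handle on until both buttons pop out through the side windows. Let go of it there, and leave the red handle and everything else on the bench where it is.

Things in the scene. Friction and masses are not known exactly. Their poses are not given: they have to be found in the camera images.
- handle_buttons (a point): Point on the blue-gripped handle's axis midway between its two spring buttons; x along the handle to its nose, y across through the buttons, z up as it lies level. Square shank 24 x 24 mm from 14 mm ahead (+x) to 70 mm behind this point; a black square nose tapers from there to 11 mm wide 30 mm ahead; blue grip 30 x 30 mm from 70 to 165 mm behind.
- handle: The same handle as a whole: 195 mm long, 0.24 to 0.38 kg, origin and axes those of handle_buttons. The buttons' front halves can enter the socket while finger pads pinch their rear halves flush (pads' leading edge no further forward than the buttons' middle); the socket's walls then keep them in and the handle can be let go and taken by its grip.
- handle_grip (a point): Centre of the blue grip (95 mm long, 30 x 30 mm), on the handle's axis 117.5 mm behind handle_buttons; axes as there.
- button_a (a joint): How far the handle's +y brass button is pushed in, m: 0 fully out, 0.010 flush with the shank. Flat block 24 mm long (12 mm ahead and behind handle_buttons), 10 mm high, standing 10 mm proud when out (44 mm over both); 6 N pushes it flush. Its ends are square, no ramp: proud, it will not enter the socket.
- button_b (a joint): The same for the button on the -y side. Under the socket's walls a button reads about 0.008, popped out through the window nearly 0.
- socket_mouth (a point): Centre of the open end of the socket, 125 mm above the bench: a fixed aluminium square tube on the green cradle, 92 mm long, 28 x 28 mm inside, walls 4 mm (36 mm outside). x: into the socket along its axis, heading 30 degrees downward; y level; z up, square to the tube. The handle enters nose first, its buttons to the sides (y). Sliding it with buttons pressed takes 5 to 10 N.
- socket_window (a point): Point on the socket's axis 45 mm inside the mouth, midway between the windows in its +y and -y walls (each 30 mm long along the axis, 16 mm high), where the buttons pop out; axes as socket_mouth. Fitted, handle_buttons lies here.
- cradle: Green plate cradle, fixed; origin on the bench below socket_mouth, x level towards its round dark iron plate (200 mm diameter, top 76 mm above the bench, centre 205 mm from the origin). Base 140 mm wide, 12 mm thick, from 20 to 320 mm. Below the mouth only the base; a block holds the socket's lower end.
- plain_grip (a point): Centre of the red grip of the other handle (30 x 30 x 95 mm, plain round dark shank, no buttons), which lies parallel to the first on the rest, axes about 100 mm apart; leave it alone.
- rest: Wooden rest, 160 x 170 mm board 10 mm thick, its underside's centre being the origin; the handles lie level across two cross bars, their axes 52 mm above the bench, noses along its +x. With handle_buttons 60 mm ahead (+x) of the origin, the bars (15 mm wide) pass under the shank 45 mm behind handle_buttons and under the grip 125 mm behind it.
- bottle: White bottle, 52 mm diameter, 150 mm tall, upright; origin at its foot. Leave standing.
- paste: Amber jar, 60 mm diameter, 70 mm tall; origin at its foot. Leave.
- ring: Bright steel ring, 68 mm diameter, 25 mm tall; origin under its centre. Leave.
- ring_big: Dark steel ring, 84 mm diameter, 30 mm tall; origin under its centre. Leave.
- blank: Dark iron disc, 90 mm diameter, 18 mm thick; origin under its centre. Leave.
- wrench: Wrench about 170 mm long lying flat, 10 mm thick or less. Leave.
- can: Yellow can, 60 mm diameter, 75 mm tall, upright; origin at its foot. Leave standing.
Mind the look-alikes: they are no part of the job. Leave any orange or pink look-alike of the handle alone.

How it is judged:
On the way:
1. the handle is started in the socket with both buttons pressed in under the socket's walls, not yet at the windows (x of handle_buttons in the frame of socket_mouth between -0.008 and 0.035 m and value of joint each of button_a, button_b above 0.004 m and angle between the x axis of handle_buttons and the x axis of socket_mouth, either way round below 0.15 rad), for 0.1 s.
At the end, for the whole second after the job is handed in: The handle rests in the socket with the point between its buttons within 8 mm of the window point (6 mm along the axis) and its axis within 0.10 rad of the socket's; both buttons stand out through the windows (each less than 4 mm pressed); it is at rest and released (x of handle_buttons in the frame of socket_window between -0.006 and 0.006 m and distance between handle_buttons and socket_window below 0.008 m and angle between the x axis of handle_buttons and the x axis of socket_window, either way round below 0.1 rad and value of joint each of button_a, button_b below 0.004 m and linear speed of handle below 0.02 m/s); the robot touches nothing.
It fails at once if the red handle is moved more than 30 mm (distance of plain_grip from where it was at the start of the episode above 0.03 m).
It fails at once if another loose thing on the bench is moved more than 30 mm (distance of any of bottle, paste, ring, ring_big, blank, wrench, can from where it was at the start of the episode above 0.03 m).
It fails at once if the bottle, the can or the jar is knocked over (angle between any of bottle, can, paste's own z axis and vertical above 0.5 rad).
It also fails if it takes over 61 s, if anything falls off the work surface, if the arm or the gripper's body presses on something with over 40 N, if the wrist force passes 120 N, or if a joint passes its speed limit or range.

## Working session

There is one attempt and no reset: what is moved stays moved. The work goes in short steps, Python scripts to look and compute and a tool call to move; the robot and the scene stay as the last step left them, time stands still between calls to the robot, and variables do not carry over. Pictures are saved under pics/ and viewed, and the job is handed in when it is done.

Besides the shell and the picture viewer there is one more tool, called after "Request:" by a JSON object that holds its "op" and its "data". play_rows: Moves the arm, as the interface text tells. Its arguments: {"type":"object","properties":{"increments":{"type":"array","items":{"type":"array","items":{"type":"number"}}},"squeeze":{"type":"number"}},"required":["increments"]}

```bash
ls; mkdir -p pics; python3 - <<'E'
from cell import ctrl
import cv2,numpy as np
np.set_printoptions(precision=4,suppress=True)
s=ctrl.get_state()
for k in s: print(k,s[k])
for n in ["scene","top","wrist"]:
    d=ctrl.snapshot(n)
    cv2.imwrite(f"pics/{n}0.png",d["frame"][:,:,::-1])
    print(n,{k:v for k,v in d.items() if k!="frame"})
E
```

```text
pics
time 0.0
qpos [-1.28    0.4684 -0.0116  1.6036  0.006   1.0714 -0.0563]
joint_vel [-0.0006 -0.0012 -0.0002  0.0013 -0.0012 -0.0012 -0.0011]
joint_torque [  0.0002 -53.2382   0.0211 -25.1308   0.0114   0.0079   0.    ]
ee_pos [0.2128 0.6136 0.2303]
ee_rot [ 0.1169  0.6973 -0.1181  0.6972]
contact_force [-0.0999 -0.6243 -0.3393]
torque [ 0.0191  0.0224 -0.007 ]
grip_width 0.0852393091845257
scene {'fov_y': 42.19186455541721, 'cx': 329.1253864976962, 'cy': 198.53250778816624, 'origin': array([1.4345, 0.3577, 0.9995]), 'rotation': array([0.2218, 0.36  , 0.7805, 0.4603])}
top {'fov_y': 43.2103976316224, 'cx': 319.2225185104737, 'cy': 188.8892753080711, 'origin': array([ 0.3911, -0.1318,  1.7763]), 'rotation': array([-0.0335,  0.0233,  0.7149, -0.698 ])}
wrist {'fov_y': 62.59537256851202, 'cx': 318.83437769341333, 'cy': 202.77488452386697, 'tool_from_camera': array([[-0.0005,  0.2836, -0.9589, -0.1433],
       [ 1.    ,  0.0007, -0.0003,  0.0003],
       [ 0.0005, -0.9589, -0.2836, -0.0718],
       [ 0.    ,  0.    ,  0.    ,  1.    ]])}
```

View pics/scene0.png

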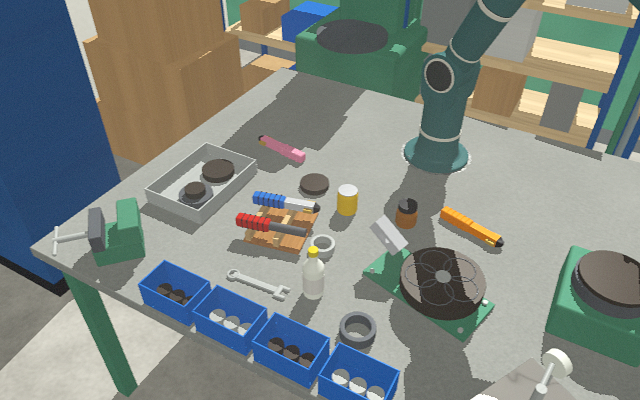

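View pics/top0.png

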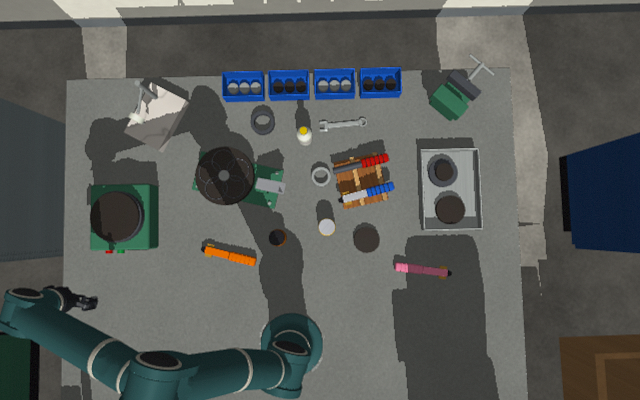

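View pics/wrist0.png

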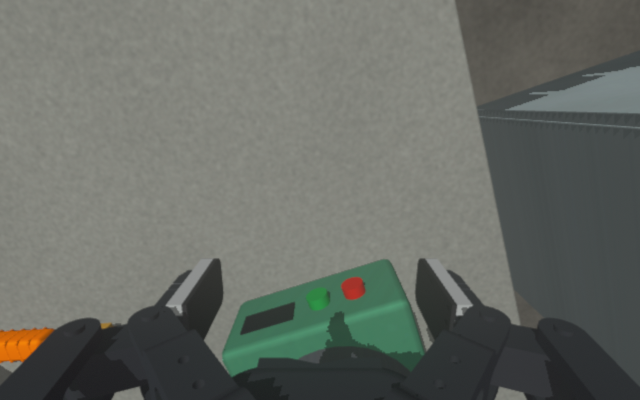

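```bash
cat > h.py <<'E'
import numpy as np,cv2
from scipy.spatial.transform import Rotation as R
np.set_printoptions(precision=4,suppress=True)
def cam(d,s=None):
    f=200/np.tan(np.radians(d["fov_y"]/2))
    if "origin" in d: o=np.array(d["origin"]);Rm=R.from_quat(d["rotation"]).as_matrix()
    else:
        T=np.array(d["tool_from_camera"]);Rt=R.from_quat(s["ee_rot"]).as_matrix()
        o=Rt@T[:3,3]+np.array(s["ee_pos"]);Rm=Rt@T[:3,:3]
    return dict(f=f,cx=d["cx"],cy=d["cy"],o=o,R=Rm)
def ray(c,u,v):
    w=c["R"]@np.array([(u-c["cx"])/c["f"],-(v-c["cy"])/c["f"],-1.]); return w/np.linalg.norm(w)
def onz(c,u,v,z):
    w=ray(c,u,v); return c["o"]+w*(z-c["o"][2])/w[2]
def proj(c,p):
    q=c["R"].T@(np.asarray(p)-c["o"]); return np.array([c["cx"]+c["f"]*q[0]/-q[2], c["cy"]-c["f"]*q[1]/-q[2]])
def tri(rays):
    A=np.zeros((3,3));b=np.zeros(3)
    for o,w in rays:
        P=np.eye(3)-np.outer(w,w);A+=P;b+=P@o
    p=np.linalg.solve(A,b); return p,[np.linalg.norm((np.eye(3)-np.outer(w,w))@(p-o)) for o,w in rays]
E
python3 - <<'E'
from h import *; from cell import ctrl
d=ctrl.snapshot("top");c=cam(d);im=d["frame"][:,:,::-1]
e=ctrl.snapshot("scene");ec=cam(e);
cv2.imwrite("pics/t1.png",cv2.resize(im[130:240,180:400],None,fx=3.6,fy=3.6,interpolation=cv2.INTER_CUBIC))
cv2.imwrite("pics/s1.png",cv2.resize(e["frame"][170:350,230:500,::-1],None,fx=2.9,fy=2.9,interpolation=cv2.INTER_CUBIC))
print("base",proj(c,[0,0,0]))
for n,u,v,z in [("blue",381,189,.067),("nose",343,200,.052),("red",376,160,.067),("redtip",336,170,.052),("plate",224,175,.076),("sock",271,186,.12),("can",327,228,.075),("bottle",304,135,.15),("paste",278,237,.07),("ring",320,175,.025),("ringbig",263,120,.03),("blank",366,237,.018),("wrench",343,124,.01),("orange",230,253,.02)]:
    p=onz(c,u,v,z);print(n,p,np.hypot(*p[:2]))
E
```

```text
base [291.6052 344.1557]
blue [ 0.5235 -0.3179  0.067 ] 0.6125024629404976
nose [ 0.4902 -0.1887  0.052 ] 0.5252497544753991
red [ 0.623  -0.3042  0.067 ] 0.6932844529012178
redtip [ 0.5939 -0.1675  0.052 ] 0.617065770703125
plate [0.5835 0.2135 0.076 ] 0.6213577253725632
sock [0.5382 0.0494 0.12  ] 0.5404737606171209
can [ 0.396  -0.1317  0.075 ] 0.41734540167061973
bottle [ 0.6998 -0.0642  0.15  ] 0.7027210581352611
paste [0.3697 0.034  0.07  ] 0.37121125358143564
ring [ 0.5809 -0.1119  0.025 ] 0.59160312124095
ringbig [0.7797 0.0838 0.03  ] 0.7841581490570694
blank [ 0.362  -0.2659  0.018 ] 0.4491615197056684
wrench [ 0.7622 -0.1974  0.01  ] 0.7873205760485618
orange [0.3177 0.2062 0.02  ] 0.3787524849637151
```

View pics/t1.png

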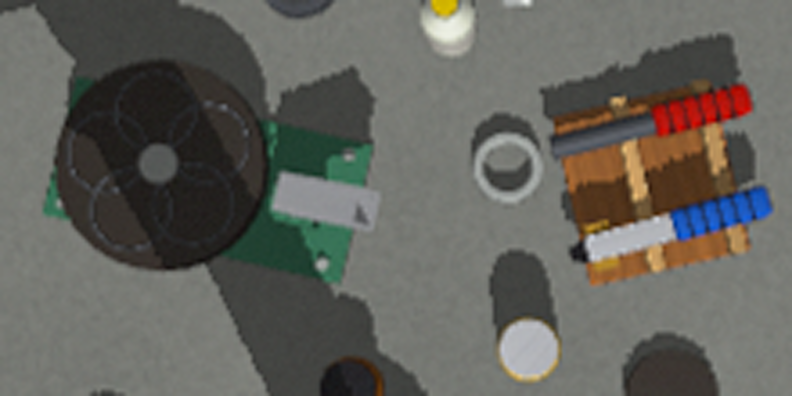

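View pics/s1.png

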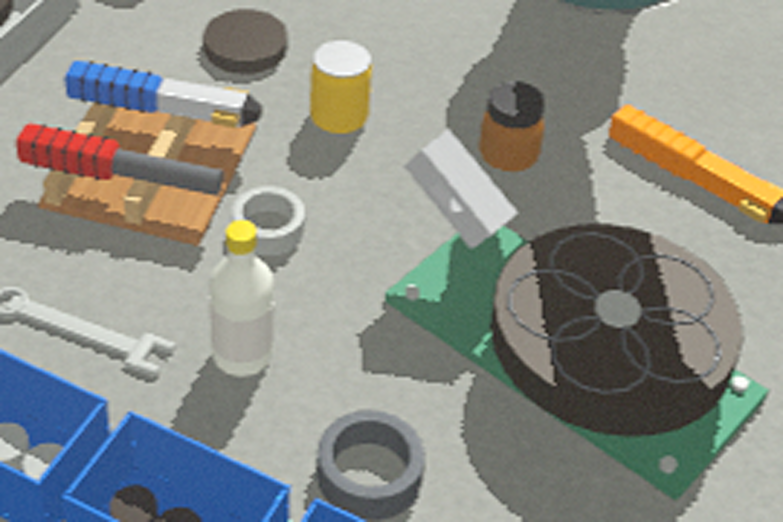

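```bash
cat >> h.py <<'E'
def toolR(hx, hz, flip=False):
    """tool rot: x=-hz, y=+-hy"""
    hx=np.array(hx)/np.linalg.norm(hx); x=-np.array(hz)/np.linalg.norm(hz)
    y=np.cross(hz,hx); y/=np.linalg.norm(y); y=-y if flip else y
    return np.stack([x,y,np.cross(x,y)],1)
def inc(s,p,Rt):
    R0=R.from_quat(s["ee_rot"]).as_matrix()
    d=R0.T@(np.array(p)-s["ee_pos"])*100; r=np.degrees(R.from_matrix(R0.T@Rt).as_rotvec())
    return np.round(np.r_[d,r],2)
E
python3 - <<'E'
from h import *; from cell import ctrl
s=ctrl.get_state(); print(R.from_quat(s["ee_rot"]).as_matrix())
hx=np.array([-.033,.129,0]);
for f in (0,1):
    Rt=toolR(hx,[0,0,1.],f);print(Rt[:,1]); print(inc(s,[.45,.25,.3],Rt)); print(inc(s,[.505,-.23,.26],Rt))
E
```

```text
[[-0.0003  0.3277  0.9448]
 [-0.0008  0.9448 -0.3277]
 [-1.     -0.0009  0.    ]]
[-0.9688 -0.2478  0.    ]
[  -6.9   -26.61   34.32 -123.48   -0.05    0.03]
[  -2.86  -70.16   55.25 -123.48   -0.05    0.03]
[ 0.9688  0.2478 -0.    ]
[ -6.9  -26.61  34.32  56.52   0.03   0.05]
[ -2.86 -70.16  55.25  56.52   0.03   0.05]
```

Request:
{"op": "play_rows", "data": {"increments": [[-6.9,-26.6,34.3,25,0,0,1],[-6.9,-26.6,34.3,25,0,0,1],[-6.9,-26.6,34.3,25,0,0,1],[-6.9,-26.6,34.3,40,0,0,1],[-6.9,-26.6,34.3,40,0,0,1],[-6.9,-26.6,34.3,40,0,0,1],[-6.9,-26.6,34.3,40,0,0,1],[-6.9,-26.6,34.3,40,0,0,1],[-5,-70.2,55.3,56.5,0,0,1],[-5,-70.2,55.3,56.5,0,0,1],[-5,-70.2,55.3,56.5,0,0,1],[-5,-70.2,55.3,56.5,0,0,1],[-5,-70.2,55.3,56.5,0,0,1],[-5,-70.2,55.3,56.5,0,0,1],[-5,-70.2,55.3,56.5,0,0,1],[-5,-70.2,55.3,56.5,0,0,1],[-5,-70.2,55.3,56.5,0,0,1],[-5,-70.2,55.3,56.5,0,0,1],[-5,-70.2,55.3,56.5,0,0,1],[-5,-70.2,55.3,56.5,0,0,1]]}}

```text
time: 2.25
ee_pos: [0.5046, -0.2342, 0.2812]
ee_rot: [0.434, 0.557, -0.436, 0.558]
contact_force: [1.2, -0.3, 0.2]
grip_width: 0.0854
```

```bash
python3 - <<'E'
from h import *; from cell import ctrl
s=ctrl.get_state();print(s["time"],s["ee_pos"],s["qpos"],s["contact_force"])
d=ctrl.snapshot("wrist");np.save("w1.npy",d["frame"])
import pickle;pickle.dump((s,d),open("w1.pkl","wb"))
cv2.imwrite("pics/w1.png",d["frame"][:,:,::-1])
d=ctrl.snapshot("top");pickle.dump((s,d),open("t1.pkl","wb"))
d=ctrl.snapshot("scene");pickle.dump((s,d),open("s1.pkl","wb"))
E
```

```text
2.25 [ 0.5046 -0.2342  0.2812] [-0.2082  0.2942  0.7153  1.8174 -0.2117  1.1078  0.8258] [ 1.1517 -0.268   0.1628]
```

View pics/w1.png

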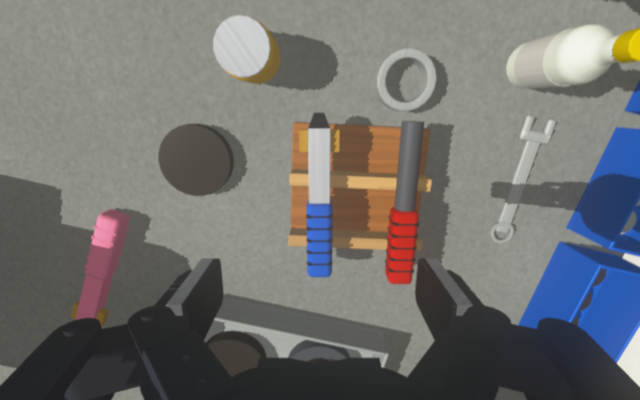

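```bash
python3 - <<'E'
from h import *; import pickle
s,d=pickle.load(open("w1.pkl","rb"));c=cam(d,s);im=d["frame"];
cv2.imwrite("pics/w1z.png",cv2.resize(im[100:290,270:450,::-1],None,fx=3,fy=3,interpolation=cv2.INTER_CUBIC))
hsv=cv2.cvtColor(im,cv2.COLOR_RGB2HSV)
m=cv2.inRange(hsv,(105,120,60),(125,255,255));m[:,:250]=0;m[:,400:]=0
n,l,st,ce=cv2.connectedComponentsWithStats(m)
i=1+np.argmax(st[1:,4]);print(st[i],ce[i]); p=onz(c,*ce[i],.065);print("grip",p)
mb=cv2.inRange(hsv,(18,120,110),(32,255,255));mb[:120]=0;mb[165:]=0;mb[:,:290]=0;mb[:,350:]=0
n,l,st,ce=cv2.connectedComponentsWithStats(mb)
for j in range(1,n):
    if st[j,4]>20: print(st[j],ce[j],onz(c,*ce[j],.057))
E
```

```text
[307 230  24  47 987] [318.7244 252.7447]
grip [ 0.5281 -0.328   0.065 ]
[332 129   8  23 166] [335.3494 139.9759] [ 0.5139 -0.1954  0.057 ]
[299 130   9  22 183] [302.9344 140.6503] [ 0.4794 -0.2048  0.057 ]
```

View pics/w1z.png

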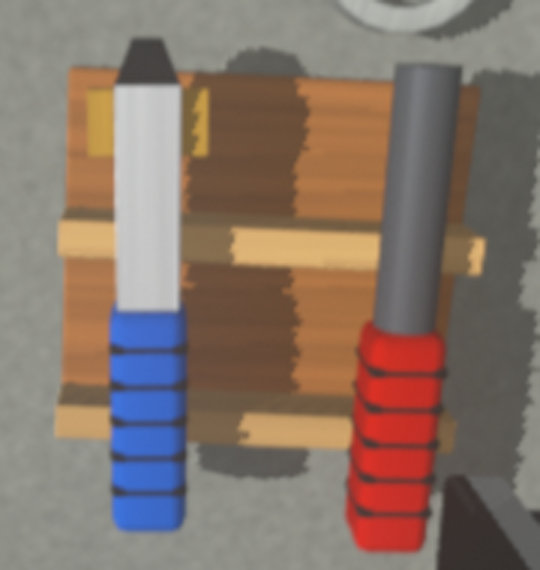

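```bash
python3 - <<'E'
from h import *; import pickle
s,d=pickle.load(open("w1.pkl","rb"));c=cam(d,s)
hb=onz(c,319.5,141.1,.057);sf=onz(c,319.8,128,.064);gf=onz(c,319.7,203.7,.067);gr=onz(c,319.7,276.7,.067);nose=onz(c,319.5,112.7,.0575)
a=(sf-gr)[:2];L=np.linalg.norm(a);a/=L
print(hb,a,np.degrees(np.arctan2(a[1],a[0])),"L",L,"exp .179")
for n,p in dict(sf=sf,gf=gf,gr=gr,hb=hb,nose=nose).items(): print(n,(p-hb)[:2]@a, np.cross(a,(p-hb)[:2]))
for n in "ts":
    s,d=pickle.load(open(n+"1.pkl","rb"));cc=cam(d);print(n,[proj(cc,[*(hb[:2]+a*t),z]) for t,z in((0,.064),(-.165,.067),(.03,.052))])
    cv2.imwrite(f"pics/{n}2.png",cv2.resize(d["frame"][{'t':slice(140,220),'s':slice(160,300)}[n],{'t':slice(240,400),'s':slice(230,430)}[n],::-1],None,fx=4,fy=4,interpolation=cv2.INTER_CUBIC))
E
```

```text
[ 0.4973 -0.2008  0.057 ] [-0.242   0.9703] 104.00174219602351 L 0.17630985136931634 exp .179
sf 0.01458887822566114 -0.0003111511966367481
gf -0.06912421784313437 -0.00025326109202540234
gr -0.1617209731436552 -0.0003111511966367511
hb 0.0 -0.0
nose 0.030243066968748008 1.3898559915510693e-05
t [array([346.6159, 197.6228]), array([393.559 , 184.6745]), array([338.0194, 200.169 ])]
s [array([308.6535, 204.3145]), array([252.5238, 193.3247]), array([319.0874, 209.4834])]<stdin>:6: DeprecationWarning: Arrays of 2-dimensional vectors are deprecated. Use arrays of 3-dimensional vectors instead. (deprecated in NumPy 2.0)
```

View pics/t2.png

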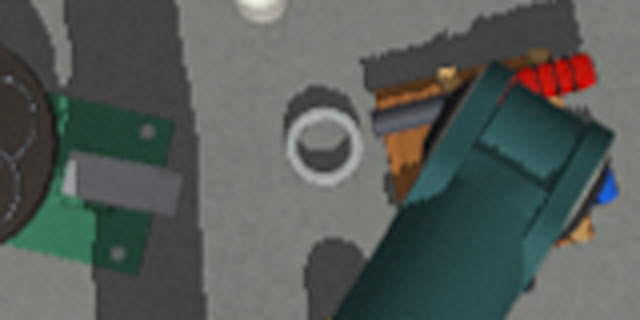

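```bash
python3 - <<'E'
from h import *; from cell import ctrl;import pickle
s,d=pickle.load(open("t1.pkl","rb"));c=cam(d);
m1=onz(c,281.5,(172+170+208+215)/8/2+140 if 0 else 187.5,.1406); pl=onz(c,223.9,175.3,.076)
mo=onz(c,284.5,188.7,.1406)
print(m1,mo,pl); h=(pl-mo);h[2]=0;print(np.linalg.norm(h),"exp .196"); h/=np.linalg.norm(h);print(h,np.degrees(np.arctan2(h[1],h[0])))
m=mo-h*.009;m[2]=.125
hx=h*np.cos(np.pi/6)+[0,0,-.5];hz=h*.5+[0,0,np.cos(np.pi/6)]
print("mouth",m)
s=ctrl.get_state();p=m+hz*.16-hx*.05;print(p,inc(s,p,toolR(hx,hz,1)))
R0=R.from_quat(s["ee_rot"]).as_matrix()
E
```

```text
[0.5306 0.013  0.1406] [0.5265 0.0033 0.1406] [0.5825 0.2138 0.076 ]
0.21780980014079931 exp .196
[0.2573 0.9663 0.    ] 75.08991202553743
mouth [ 0.5242 -0.0054  0.125 ]
[0.5336 0.0301 0.2886] [ -0.73   9.19 -24.39  28.69 -29.4   -7.66]
```

Request:
{"op": "play_rows", "data": {"increments": [[-2,3,-8,8,0,0,0.4],[-2,6,-16,16,-8,-2,0.4],[-1.5,9,-24,24,-16,-4,0.4],[-1,9.2,-24.4,28.7,-22,-6,0.4],[-0.7,9.2,-24.4,28.7,-29.4,-7.7,0.4],[-0.7,9.2,-24.4,28.7,-29.4,-7.7,0.4],[-0.7,9.2,-24.4,28.7,-29.4,-7.7,0.4],[-0.7,9.2,-24.4,28.7,-29.4,-7.7,0.4],[-0.7,9.2,-24.4,28.7,-29.4,-7.7,0.4],[-0.7,9.2,-24.4,28.7,-29.4,-7.7,0.4]]}}

```text
time: 3.4
ee_pos: [0.5335, 0.0275, 0.2889]
ee_rot: [-0.397, -0.304, 0.688, -0.527]
contact_force: [0.7, -0.4, 0.1]
grip_width: 0.0598
```

```bash
cat > look.py <<'E'
import sys
from h import *; from cell import ctrl;import pickle
n=sys.argv[1]; s=ctrl.get_state();print(s["time"],s["ee_pos"],s["qpos"],s["contact_force"],s["grip_width"]);print(R.from_quat(s["ee_rot"]).as_matrix())
for k in sys.argv[2:]:
    d=ctrl.snapshot(k);pickle.dump((s,d),open(f"{n}_{k}.pkl","wb")); cv2.imwrite(f"pics/{n}_{k}.png",d["frame"][:,:,::-1])
E
python3 look.py a wrist
```

```text
3.4 [0.5335 0.0275 0.2889] [-0.9132  0.4319  0.7384  1.7491  0.188   1.308  -0.5229] [ 0.6878 -0.4245  0.1322] 0.05975604892453098
[[-0.13    0.9654 -0.2261]
 [-0.4829 -0.2608 -0.8359]
 [-0.866   0.0005  0.5001]]
```

View pics/a_wrist.png

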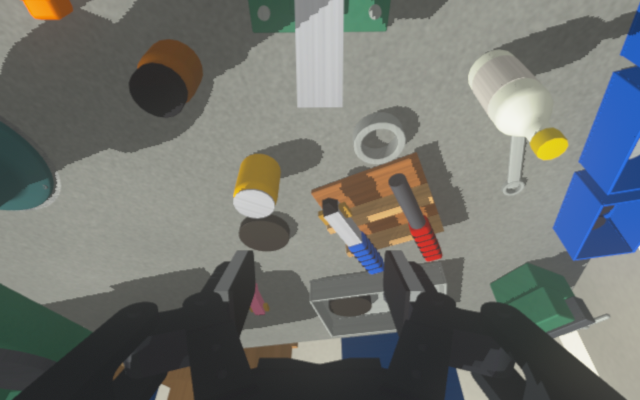

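Request:
{"op": "play_rows", "data": {"increments": [[0,0,-4,0,0,0,0.4],[0,0,-8,0,0,0,0.4],[0,0,-10,0,0,0,0.4],[0,0,-10,0,0,0,0.4],[0,0,-10,0,0,0,0.4]]}}

```text
time: 3.95
ee_pos: [0.5565, 0.1102, 0.2391]
ee_rot: [-0.397, -0.303, 0.688, -0.527]
contact_force: [0.9, -0.5, 0.1]
grip_width: 0.0597
```

```bash

python3 look.py b wrist; python3 - <<'E'
from h import *; import pickle
for n,sl in (("a",(slice(0,130),slice(230,410))),("b",(slice(0,250),slice(220,420)))):
    s,d=pickle.load(open(n+"_wrist.pkl","rb")); cv2.imwrite(f"pics/{n}z.png",cv2.resize(d["frame"][sl][:,:,::-1],None,fx=4 if n=="a" else 2.4,fy=4 if n=="a" else 2.4,interpolation=cv2.INTER_CUBIC))
E
```

```text
3.95 [0.5565 0.1102 0.2391] [-0.9409  0.5733  0.6802  1.6632  0.0961  1.3059 -0.5954] [ 0.8659 -0.5066  0.1053] 0.059729561255489436
[[-0.1304  0.9653 -0.2263]
 [-0.4847 -0.2612 -0.8348]
 [-0.8649  0.0009  0.5019]]
```

View pics/az.png

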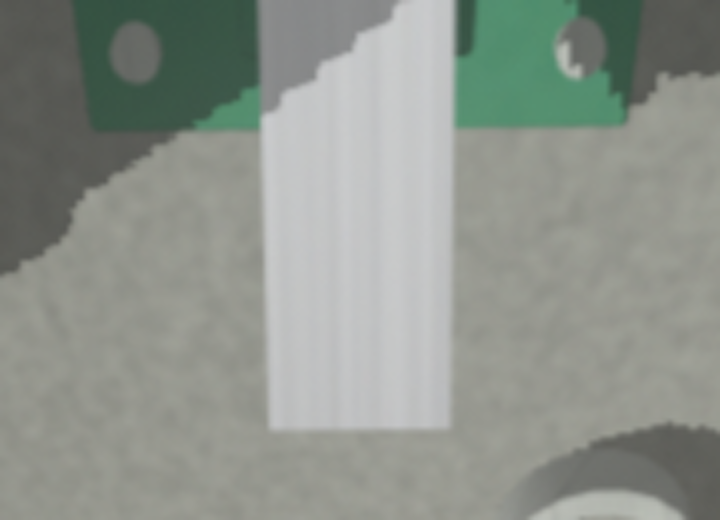

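View pics/bz.png

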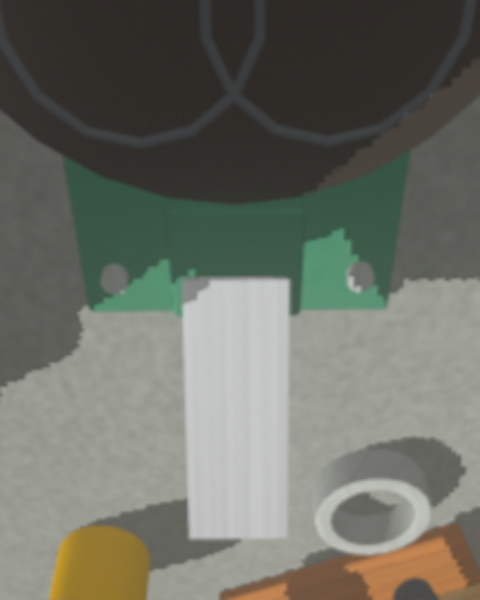

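```bash
python3 - <<'E'
from h import *; import pickle
A=cam(*pickle.load(open("a_wrist.pkl","rb"))[::-1]);B=cam(*pickle.load(open("b_wrist.pkl","rb"))[::-1])
P=[]
for pa,pb in (((297,107.3),(298.75,224)),((342.75,107.3),(340,224))):
    p,r=tri([(A["o"],ray(A,*pa)),(B["o"],ray(B,*pb))]);P.append(p);print("tri",p,r, "planeA",onz(A,*pa,.1406),"planeB",onz(B,*pb,.1406))
print(np.linalg.norm(P[0]-P[1]))
# far end top edge z=.125-.046+.0156
F=[onz(B,u,115.8,.0946) for u in (296.25,340.8)];print(F,np.linalg.norm(F[0]-F[1]))
for src,z in((B,.1406),):
    N=[onz(B,298.75,224,z),onz(B,340,224,z)]
    print("width",np.linalg.norm(N[0]-N[1]))
    n=(N[0]+N[1])/2;f=(F[0]+F[1])/2;v=f-n;print("len",np.linalg.norm(v),"pitch",np.degrees(np.arcsin(v[2]/np.linalg.norm(v))),"head",np.degrees(np.arctan2(v[1],v[0])))
    y=N[0]-N[1];print("head from edge",np.degrees(np.arctan2(y[1],y[0]))-90, [np.degrees(np.arctan2(*(F[i]-N[i])[1::-1])) for i in (0,1)])
E
```

```text
tri [0.5161 0.0281 0.1407] [np.float64(0.00012039917904472495), np.float64(0.00012039917904481037)] planeA [0.516  0.0281 0.1406] planeB [0.5162 0.028  0.1406]
tri [0.5514 0.0186 0.1408] [np.float64(7.821155388933457e-05), np.float64(7.821155388917717e-05)] planeA [0.5513 0.0185 0.1406] planeB [0.5514 0.0184 0.1406]
0.036491692117350656
[array([0.5369, 0.1056, 0.0946]), array([0.5714, 0.0962, 0.0946])] 0.035767013408954704
width 0.036476336915527145
len 0.09256025507131241 pitch -29.799973894298986 head 75.34309100795082
head from edge 74.82299119991166 [np.float64(75.0901008744929), np.float64(75.59605744794621)]
```

```bash
cat > targets.py <<'E'
from h import *
th=np.radians(104.0);HB=np.array([.4973,-.2008,.052]);HX=np.array([np.cos(th),np.sin(th),0])
RG=toolR(HX,[0,0,1.],1)
ts=np.radians(75.1);h=np.array([np.cos(ts),np.sin(ts),0]);SX=h*np.cos(np.pi/6)+[0,0,-.5];SZ=h*.5+[0,0,np.cos(np.pi/6)]
M=np.array([.5314,.0146,.125]);RS=toolR(SX,SZ,1)
E
python3 - <<'E'
from targets import *; from cell import ctrl
s=ctrl.get_state();g=HB-HX*.0135
print(inc(s,[*g[:2],.17],RG)); s2=dict(s);s2["ee_pos"]=np.array([*g[:2],.17]);s2["ee_rot"]=R.from_matrix(RG).as_quat();print(inc(s2,[*g[:2],.031],RG))
E
```

```text
[ 22.41   3.07  24.82 -28.54  29.45   7.59]
[13.9  0.   0.  -0.   0.   0. ]
```

Request:
{"op": "play_rows", "data": {"increments": [[2,1,5,0,5,1,0.6],[5,2,10,-8,12,3,0.6],[12,2.5,18,-18,20,5,0.6],[22.4,3.1,24.8,-28.5,29.4,7.6,0.6],[22.4,3.1,24.8,-28.5,29.4,7.6,0.6],[22.4,3.1,24.8,-28.5,29.4,7.6,0.6],[22.4,3.1,24.8,-28.5,29.4,7.6,0.6],[22.4,3.1,24.8,-28.5,29.4,7.6,0.6],[22.4,3.1,24.8,-28.5,29.4,7.6,0.6],[22.4,3.1,24.8,-28.5,29.4,7.6,0.6]]}}

```text
time: 5.0
ee_pos: [0.5003, -0.2138, 0.1694]
ee_rot: [0.436, 0.557, -0.436, 0.557]
contact_force: [-0.2, 0.7, 0.4]
grip_width: 0.0689
```

```bash
python3 look.py c wrist; python3 - <<'E'
from targets import *; from cell import ctrl
s=ctrl.get_state();g=HB-HX*.0135
print(inc(s,[*g[:2],.031],RG))
E
```

```text
5.0 [ 0.5003 -0.2138  0.1694] [-0.099   0.3948  0.5492  1.9484 -0.2651  0.8693  0.8304] [-0.1833  0.7046  0.3865] 0.06893227786685097
[[-0.0002  0.9709  0.2393]
 [-0.0006  0.2393 -0.9709]
 [-1.     -0.0003  0.0005]]
[13.85 -0.11  0.16  0.03  0.01 -0.02]
```

View pics/c_wrist.png

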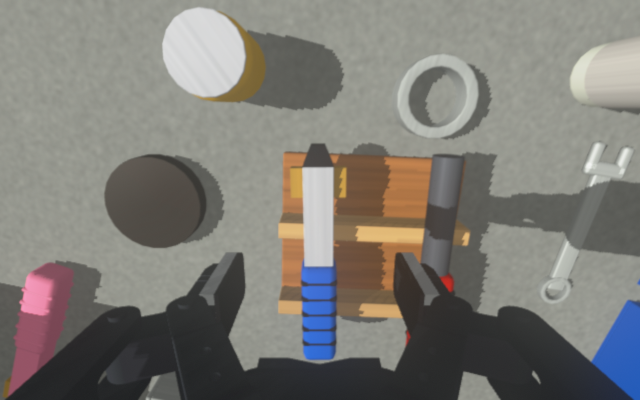

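```bash
python3 - <<'E'
from targets import *; import pickle
s,d=pickle.load(open("c_wrist.pkl","rb"));c=cam(d,s)
print(proj(c,HB+[0,0,.005]),[proj(c,HB+HX*t+[0,0,.005]) for t in(.012,-.012)],proj(c,HB-HX*.165+[0,0,.015]))
hsv=cv2.cvtColor(d["frame"],cv2.COLOR_RGB2HSV)
mb=cv2.inRange(hsv,(18,120,110),(32,255,255));mb[:150]=0;mb[205:]=0;mb[:,:285]=0;mb[:,355:]=0
n,l,st,ce=cv2.connectedComponentsWithStats(mb)
for j in range(1,n):
    if st[j,4]>20: print(st[j],ce[j])
E
```

```text
[318.602  182.6436] [array([318.5499, 167.7323]), array([318.6528, 197.1717])] [319.2051 362.2595]
[290 167  12  31 347] [295.8588 181.8098]
[335 166  12  32 335] [340.2746 181.8507]
```

Prediction matches (buttons rows 167–198, cols 290–347). Descend and pinch.

Request:
{"op": "play_rows", "data": {"increments": [[4,-0.1,0.15,0,0,0,0.6],[8,-0.1,0.15,0,0,0,0.6],[11,-0.1,0.15,0,0,0,0.6],[13,-0.1,0.15,0,0,0,0.6],[13.85,-0.1,0.15,0,0,0,0.6],[13.85,-0.1,0.15,0,0,0,0.6],[13.85,-0.1,0.15,0,0,0,0.6],[13.85,-0.1,0.15,0,0,0,-1],[13.85,-0.1,0.15,0,0,0,-1],[13.85,-0.1,0.15,0,0,0,-1],[13.85,-0.1,0.15,0,0,0,-1],[13.85,-0.1,0.15,0,0,0,-1],[13.85,-0.1,0.15,0,0,0,-1],[13.85,-0.1,0.15,0,0,0,-1],[13.85,-0.1,0.15,0,0,0,-1]], "squeeze": 80}}

```text
time: 6.55
ee_pos: [0.5017, -0.2128, 0.0312]
ee_rot: [0.435, 0.558, -0.434, 0.558]
contact_force: [-1.1, 2.3, 7.9]
grip_width: 0.0228
```

```bash
python3 look.py d wrist scene
```

```text
6.55 [ 0.5017 -0.2128  0.0312] [ 0.0079  0.6148  0.4231  2.0054 -0.4291  0.6074  0.9669] [-1.1006  2.2896  7.8608] 0.0227504138043888
[[ 0.0007  0.9696  0.2448]
 [ 0.0004  0.2448 -0.9696]
 [-1.      0.0008 -0.0002]]
```

View pics/d_wrist.png

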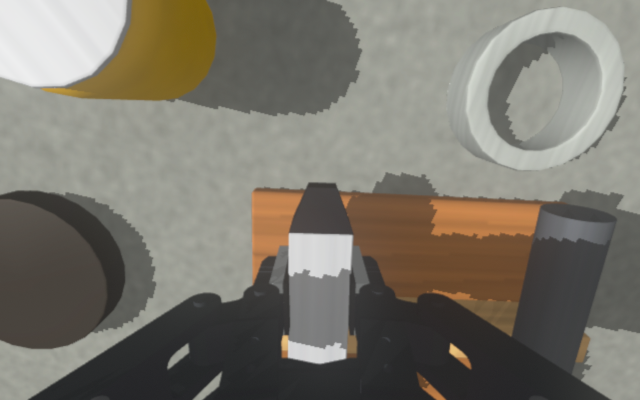

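```bash
cat > inhand.py <<'E'
import sys,pickle
from targets import *
n,row,col=sys.argv[1],float(sys.argv[2]),float(sys.argv[3])
s,d=pickle.load(open(n+"_wrist.pkl","rb"));c=cam(d,s);
# ray hits plane tool-x = -(0.019+.012)+dx
Rt=R.from_quat(s["ee_rot"]).as_matrix()
for xt in (-.028,-.031,-.034):
    w=ray(c,col,row);o=Rt.T@(c["o"]-s["ee_pos"]);w=Rt.T@w;p=o+w*(xt-o[0])/w[0];print(p)
E
python3 inhand.py d 233 320.5
python3 - <<'E'
import cv2,pickle
s,d=pickle.load(open("d_wrist.pkl","rb"));cv2.imwrite("pics/dz.png",cv2.resize(d["frame"][170:370,240:400,::-1],None,fx=3,fy=3,interpolation=cv2.INTER_CUBIC))
E
```

```text
[-0.028   0.0012 -0.0263]
[-0.031   0.0011 -0.0275]
[-0.034   0.0011 -0.0287]
```

View pics/dz.png

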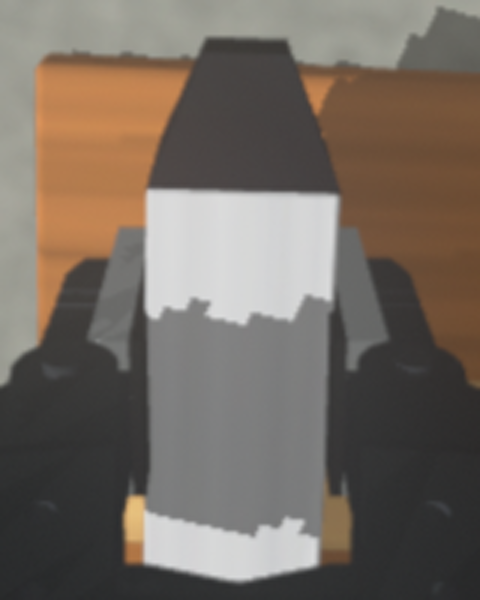

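```bash
cat >> targets.py <<'E'
HT=np.array([-.0208,.0011,-.013])   # hb in tool frame (first grasp)
def tcp_for(x,z=0.,HT=HT): return M+SX*x+SZ*z-RS@HT
E
python3 - <<'E'
from targets import *; from cell import ctrl
s=ctrl.get_state();print(inc(s,s["ee_pos"]+[0,0,.15],RG)); print(tcp_for(-.09,.0),inc(s,tcp_for(-.09,.0),RS))
E
```

```text
[-15.     0.01  -0.     0.17  -0.02  -0.04]
[ 0.5047 -0.0814  0.1585] [-12.73   3.53 -12.67  28.39 -29.37  -7.65]
```

Request:
{"op": "play_rows", "data": {"increments": [[-1,0,0,0,0,0,-1],[-3,0,0,0,0,0,-1],[-6,0,0,0,0,0,-1],[-10,0,0,0,0,0,-1],[-15,0,0,0,0,0,-1],[-15,0,-2,5,-5,-1,-1],[-15,1,-4,10,-10,-3,-1],[-15,2,-8,18,-18,-5,-1],[-14,3,-11,24,-25,-7,-1],[-12.7,3.5,-12.7,28.4,-29.4,-7.7,-1],[-12.7,3.5,-12.7,28.4,-29.4,-7.7,-1],[-12.7,3.5,-12.7,28.4,-29.4,-7.7,-1],[-12.7,3.5,-12.7,28.4,-29.4,-7.7,-1],[-12.7,3.5,-12.7,28.4,-29.4,-7.7,-1]]}}

```text
time: 8.05
ee_pos: [0.5035, -0.0833, 0.1578]
ee_rot: [-0.397, -0.305, 0.688, -0.526]
contact_force: [0.5, 0.1, -2.5]
grip_width: 0.0231
```

```bash
python3 look.py e wrist scene;python3 - <<'E'
import cv2,pickle
s,d=pickle.load(open("e_scene.pkl","rb"));cv2.imwrite("pics/es.png",cv2.resize(d["frame"][130:330,230:500,::-1],None,fx=2.9,fy=2.9,interpolation=cv2.INTER_CUBIC))
E
```

```text
8.05 [ 0.5035 -0.0833  0.1578] [-0.8267  0.5743  0.8424  1.9842  0.1005  0.9198 -0.3669] [ 0.502   0.0525 -2.5244] 0.02310278036645531
[[-0.1313  0.9655 -0.2251]
 [-0.4821 -0.2606 -0.8365]
 [-0.8663 -0.0013  0.4996]]
```

View pics/e_wrist.png

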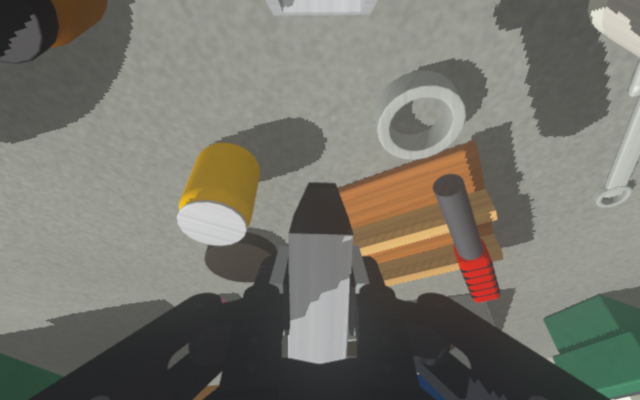

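View pics/es.png

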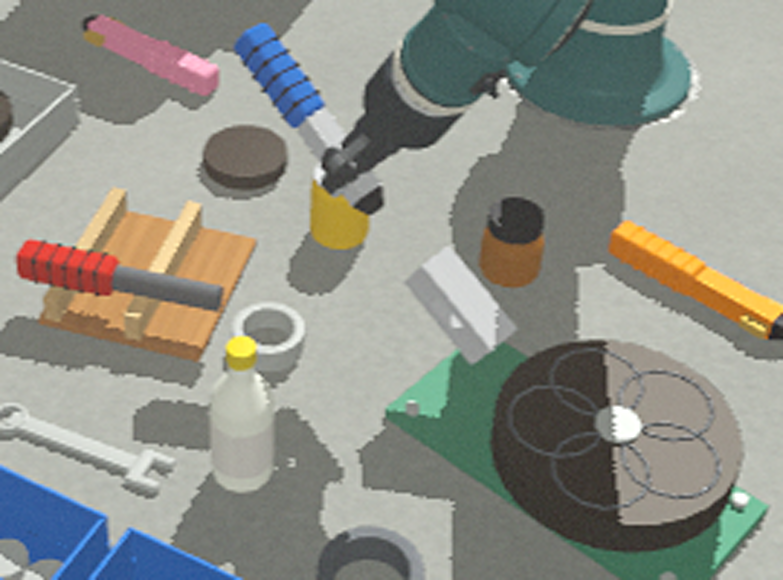

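```bash
python3 - <<'E'
from targets import *; from cell import ctrl
s=ctrl.get_state()
for x in (-.045,-.001): print(inc(s,tcp_for(x),RS))
E
```

```text
[-0.15  0.05 -4.65 -0.18 -0.05  0.17]
[-0.15  0.03 -9.05 -0.18 -0.05  0.17]
```

Request:
{"op": "play_rows", "data": {"increments": [[-0.1,0.05,-1.5,-0.2,0,0.2,-1],[-0.15,0.05,-3,-0.2,0,0.2,-1],[-0.15,0.05,-4.2,-0.2,0,0.2,-1],[-0.15,0.05,-4.65,-0.2,0,0.2,-1],[-0.15,0.05,-4.65,-0.2,0,0.2,-1],[-0.15,0.05,-4.65,-0.2,0,0.2,-1],[-0.15,0.05,-4.65,-0.2,0,0.2,-1],[-0.15,0.05,-4.65,-0.2,0,0.2,-1]]}}

```text
time: 8.95
ee_pos: [0.5149, -0.0422, 0.1353]
ee_rot: [-0.395, -0.305, 0.686, -0.529]
contact_force: [0.3, 0.6, -3.0]
grip_width: 0.0229
```

```bash
python3 look.py f wrist;python3 - <<'E'
import pickle
from targets import *
from cell import ctrl
s,d=pickle.load(open("f_wrist.pkl","rb"));cv2.imwrite("pics/fz.png",cv2.resize(d["frame"][90:290,210:430,::-1],None,fx=3,fy=3,interpolation=cv2.INTER_CUBIC))
Rt=R.from_quat(s["ee_rot"]).as_matrix();hb=s["ee_pos"]+Rt@HT;D=hb-M
SY=np.cross(SZ,SX);print("hb in sock",D@SX,D@SY,D@SZ)
c=cam(d,s)
for n,(x,y,z) in dict(mtl=(0,18,18),mtr=(0,-18,18),mbl=(0,14,14),mbr=(0,-14,14)).items(): print(n,proj(c,M+(SX*x+SY*y+SZ*z)/1000))
for n,(x,y,z) in dict(shfl=(14,12,12),shfr=(14,-12,12),tipl=(30,5.5,5.5),tipr=(30,-5.5,5.5)).items():print(n,proj(c,hb+(SX*x+SY*y+SZ*z)/1000))
E
```

```text
8.95 [ 0.5149 -0.0422  0.1353] [-0.8567  0.6313  0.8033  1.9533  0.0594  0.9243 -0.4113] [ 0.311   0.607  -3.0306] 0.022901076815440763
[[-0.1276  0.9672 -0.2196]
 [-0.4848 -0.254  -0.8369]
 [-0.8653 -0.0004  0.5013]]
hb in sock -0.043336887240411584 0.0003112587292573073 8.514549288805586e-05
mtl [265.7192 157.3102]
mtr [378.8031 157.6324]
mbl [279.7164 155.4906]
mbr [364.5647 155.7329]
shfl [287.5196 235.9438]
shfr [353.9964 236.1149]
tipl [305.8317 188.5731]
tipr [335.8794 188.6555]
```

View pics/fz.png

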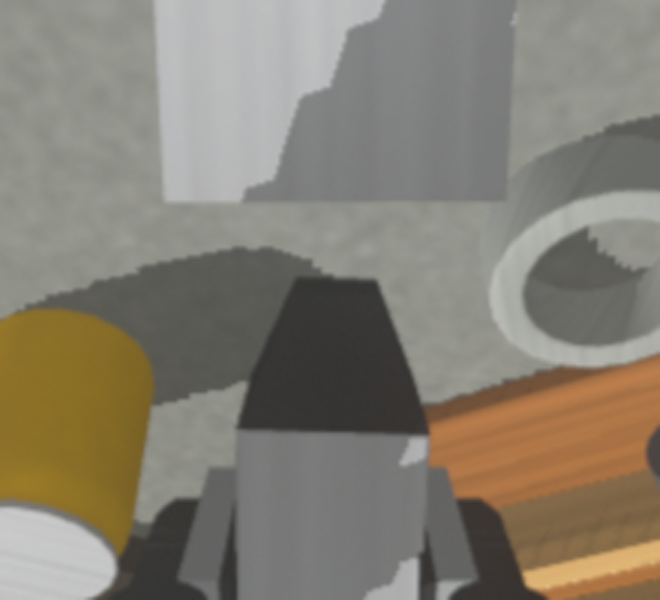

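```bash
python3 - <<'E'
import pickle
from targets import *
s,d=pickle.load(open("c_wrist.pkl","rb"));c=cam(d,s);HY=np.array([-HX[1],HX[0],0])
cv2.imwrite("pics/cz.png",cv2.resize(d["frame"][135:235,270:370,::-1],None,fx=6,fy=6,interpolation=cv2.INTER_CUBIC))
for n,(x,y,z) in dict(shfl=(14,12,12),shfr=(14,-12,12),tipl=(30,5.5,5.5),tipr=(30,-5.5,5.5),s30l=(-30,12,12),s30r=(-30,-12,12)).items():
  p=proj(c,HB+(HX*x+HY*y+[0,0,z])/1000);print(n,p,(p-[270,135])*6)
s,d=pickle.load(open("d_wrist.pkl","rb"));c=cam(d,s);HY=np.array([-HX[1],HX[0],0])
for n,(x,y,z) in dict(shfl=(14,12,12),shfr=(14,-12,12),tipl=(30,5.5,5.5),tipr=(30,-5.5,5.5),s30l=(-30,12,12),s30r=(-30,-12,12)).items():
  p=proj(c,HB+(HX*x+HY*y+[0,0,z])/1000);print(n,p,(p-[240,170])*3)
E
```

```text
shfl [302.8096 166.8575] [196.8575 191.1449]
shfr [334.2453 166.7619] [385.472  190.5715]
tipl [311.3122 144.7099] [247.8734  58.2594]
tipr [325.6242 144.6648] [333.745   57.9888]
s30l [303.7455 221.1942] [202.473  517.1649]
s30r [333.6909 221.1113] [382.1454 516.6676]
shfl [280.7224 236.9595] [122.1672 200.8784]
shfr [347.1318 237.1011] [321.3955 201.3034]
tipl [299.0949 189.6292] [177.2848  58.8875]
tipr [329.1036 189.6977] [267.3109  59.0931]
s30l [284.0705 339.399 ] [132.2116 508.1971]
s30r [344.1761 339.5075] [312.5284 508.5226]
```

View pics/cz.png

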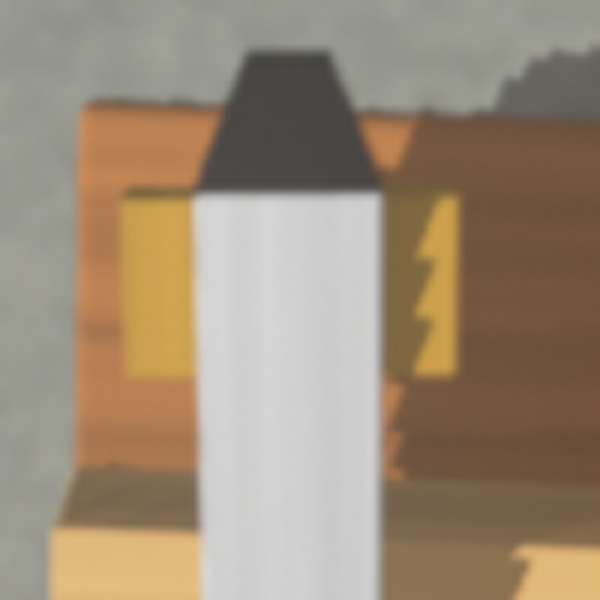

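```bash
python3 - <<'E'
import pickle
from targets import *
for n in "df":
  s,d=pickle.load(open(n+"_wrist.pkl","rb"));im=d["frame"].astype(float).mean(2)
  for r in (237,242,250,260,280,300,310,320,330,340,350):
    L=im[r-1:r+2].mean(0);g=np.diff(L);a=278+np.argmax(np.abs(g[278:298]));b=340+np.argmax(np.abs(g[340:362]))
    def sub(i): 
        w=np.abs(g[i-2:i+3]);return (w*np.arange(i-2,i+3)).sum()/w.sum()+.5
    print(n,r,round(sub(a),1),round(sub(b),1),round(sub(b)-sub(a),1))
  for col in (312,320,328): 
    L=im[:,col-2:col+3].mean(1);print(col,np.round(L[178:192]),np.round(L[229:239]))
  cv2.imwrite(f"pics/{n}zz.png",cv2.resize(d["frame"][175:375,260:380,::-1],None,fx=3,fy=3,interpolation=cv2.INTER_CUBIC))
E
```

```text
d 237 288.2 352.3 64.1
d 242 288.2 351.9 63.7
d 250 287.9 351.4 63.5
d 260 287.9 350.8 62.9
d 280 288.6 349.2 60.6
d 300 289.0 348.6 59.6
d 310 289.4 348.3 58.9
d 320 289.6 348.0 58.5
d 330 288.9 348.5 59.5
d 340 281.2 356.4 75.2
d 350 287.5 345.7 58.2
312 [158. 158. 158. 153. 111.  71.  61.  60.  60.  65.  69.  70.  70.  70.] [ 72.  72.  72.  81. 134. 189. 214. 217. 217. 217.]
320 [158. 158. 158. 154. 120.  79.  61.  59.  59.  63.  68.  70.  70.  69.] [ 71.  71.  71.  75. 108. 177. 208. 214. 215. 215.]
328 [157. 157. 157. 154. 132.  90.  63.  59.  59.  61.  67.  69.  69.  69.] [ 70.  70.  70.  71.  96. 170. 202. 211. 212. 212.]
f 237 288.2 345.8 57.6
f 242 287.8 343.6 55.7
f 250 277.9 351.7 73.7
f 260 288.0 351.4 63.3
f 280 288.6 349.3 60.7
f 300 289.0 348.5 59.4
f 310 289.4 348.1 58.7
f 320 289.7 347.6 58.0
f 330 288.9 347.2 58.4
f 340 287.5 346.3 58.8
f 350 287.5 345.7 58.3
312 [100.  95.  91.  88.  71.  57.  54.  54.  54.  54.  55.  56.  55.  55.] [ 53.  53.  53.  54.  69. 107. 120. 123. 123. 122.]
320 [147. 148. 145. 123.  89.  64.  55.  54.  54.  54.  55.  56.  56.  56.] [ 52.  52.  52.  53.  63. 104. 118. 120. 121. 121.]
328 [140. 141. 140. 137. 113.  76.  57.  54.  54.  54.  56.  56.  56.  56.] [ 52.  52.  52.  52.  60.  95. 114. 118. 119. 119.]
```

View pics/fzz.png

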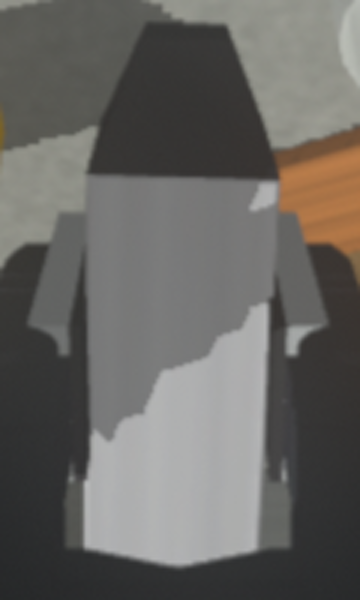

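```bash
python3 - <<'E'
import pickle
from targets import *
from scipy.optimize import least_squares
s,d=pickle.load(open("d_wrist.pkl","rb"))
T=np.array(d["tool_from_camera"]);f=200/np.tan(np.radians(d["fov_y"]/2))
def pr(p):
    q=T[:3,:3].T@(np.array(p)-T[:3,3]);return np.array([d["cx"]+f*q[0]/-q[2],d["cy"]-f*q[1]/-q[2]])
def P(par,x,y,z): # handle->tool : hx=-tz, hz=-tx ; pitch>0 nose down(+tx)
    x0,z0,a=par; return [x0+x*np.sin(a)-z*np.cos(a), y, z0-x*np.cos(a)-z*np.sin(a)]
def res(par,full=False):
    r=[]
    r.append(pr(P(par,.014,0,.012))[1]-233.1)
    r.append(pr(P(par,.030,0,-.0055))[1]-182.3)
    r.append(pr(P(par,.030,0,.0055))[1]-187.0)
    for row,w in((237,64.1),(242,63.7),(250,63.5),(260,62.9),(280,60.6),(300,59.6),(310,58.9),(320,58.4)):
        t=np.linspace(.014,-.06,200);e=np.array([pr(P(par,x,.012,.012)) for x in t]);g=np.array([pr(P(par,x,-.012,.012)) for x in t])
        W=np.abs(np.interp(row,e[:,1],e[:,0])-np.interp(row,g[:,1],g[:,0]));r.append(W-w)
    return np.array(r)
o=least_squares(res,[-.0208,-.013,0]);print(o.x,np.degrees(o.x[2]),o.fun)
J=np.linalg.inv(o.jac.T@o.jac);print(np.sqrt(np.diag(J))*.4)
print(res([-.0208,-.0135,0]))
E
```

```text
[-0.016  -0.0122  0.0058] 0.3320970944004011 [ 0.082  -0.8338  0.6933 -0.4549 -0.3436 -0.6055 -0.5829  0.5623  0.4076
  0.5302  0.4528]
[0.0003 0.0002 0.0114]
[ 1.8606 -1.3909  0.5212  2.3251  2.4171  2.1242  2.108   3.1758  2.9435
  3.0274  2.9112]
```

```bash
python3 look.py f2 scene; python3 - <<'E'
import pickle
from targets import *
s,d=pickle.load(open("f2_scene.pkl","rb"));c=cam(d);SY=np.cross(SZ,SX)
u0,v0=300,150
cv2.imwrite("pics/f2z.png",cv2.resize(d["frame"][150:250,300:420,::-1],None,fx=6,fy=6,interpolation=cv2.INTER_CUBIC))
Rt=R.from_quat(s["ee_rot"]).as_matrix()
q=lambda p:np.round((proj(c,p)-[u0,v0]+.5)*6-.5,0)
for x,y,z in((0,18,18),(0,-18,18),(0,-18,-18),(92,-18,18),(92,18,18)):print("tube",x,y,z,q(M+(SX*x+SY*y+SZ*z)/1000))
for hx0 in(-.0208,-.016):
  hb=s["ee_pos"]+Rt@np.array([hx0,.0011,-.013])
  for x,y,z in((30,5.5,5.5),(30,-5.5,5.5),(30,-5.5,-5.5),(14,-12,12),(14,-12,-12),(14,12,12),(-70,-15,15),(-70,-15,-15),(-165,15,15)):print(hx0,x,y,z,q(hb+(SX*x+SY*y+SZ*z)/1000))
E
```

```text
9.0 [ 0.5149 -0.0422  0.1353] [-0.8567  0.6312  0.8032  1.9532  0.0594  0.9242 -0.4113] [ 0.3059  0.2632 -3.2553] 0.023048398758651608
[[-0.1275  0.9672 -0.2196]
 [-0.4848 -0.2539 -0.837 ]
 [-0.8653 -0.0003  0.5012]]
tube 0 18 18 [505. 391.]
tube 0 -18 18 [450. 433.]
tube 0 -18 -18 [411. 468.]
tube 92 -18 18 [594. 610.]
tube 92 18 18 [647. 565.]
-0.0208 30 5.5 5.5 [453. 393.]
-0.0208 30 -5.5 5.5 [436. 405.]
-0.0208 30 -5.5 -5.5 [424. 416.]
-0.0208 14 -12 12 [408. 376.]
-0.0208 14 -12 -12 [383. 400.]
-0.0208 14 12 12 [446. 349.]
-0.0208 -70 -15 15 [279. 219.]
-0.0208 -70 -15 -15 [251. 252.]
-0.0208 -165 15 15 [186.  16.]
-0.016 30 5.5 5.5 [448. 397.]
-0.016 30 -5.5 5.5 [431. 410.]
-0.016 30 -5.5 -5.5 [419. 421.]
-0.016 14 -12 12 [403. 381.]
-0.016 14 -12 -12 [379. 405.]
-0.016 14 12 12 [440. 354.]
-0.016 -70 -15 15 [275. 225.]
-0.016 -70 -15 -15 [246. 257.]
-0.016 -165 15 15 [182.  21.]
```

View pics/f2z.png

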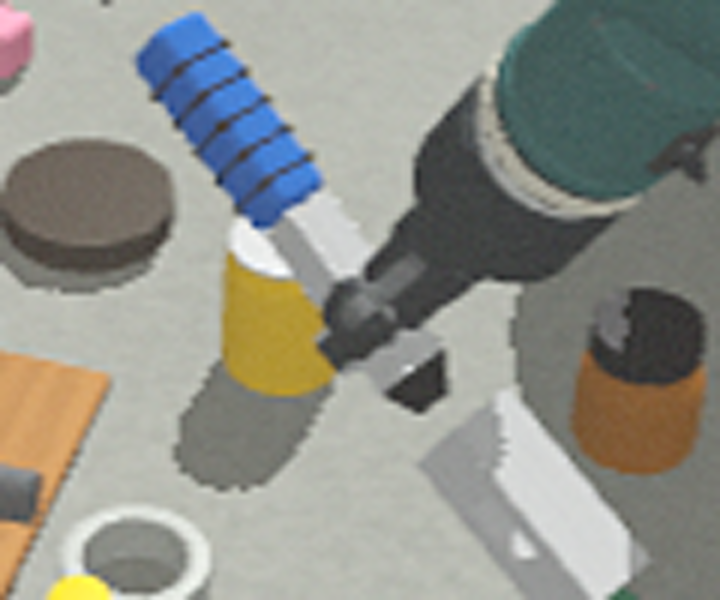

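Request:
{"op": "play_rows", "data": {"increments": [[0,0,-1,0,0,0,-1],[0,0,-2,0,0,0,-1],[0,0,-2.5,0,0,0,-1],[0,0,-2.5,0,0,0,-1],[0,0,-2.5,0,0,0,-1]]}}

```text
time: 9.55
ee_pos: [0.5204, -0.0209, 0.1224]
ee_rot: [-0.395, -0.305, 0.686, -0.529]
contact_force: [0.1, -0.1, -3.1]
grip_width: 0.0228
```

```bash
cat > st.py <<'E'
from targets import *; from cell import ctrl
s=ctrl.get_state();Rt=R.from_quat(s["ee_rot"]).as_matrix();hb=s["ee_pos"]+Rt@HT;D=hb-M;SY=np.cross(SZ,SX)
f=s["contact_force"];print(s["time"],"hb in sock mm",1000*np.array([D@SX,D@SY,D@SZ]),"force sock",np.array([f@SX,f@SY,f@SZ]),"rot err",np.degrees(R.from_matrix(RS.T@Rt).as_rotvec()),s["grip_width"],s["torque"])
E
python3 st.py; python3 look.py g wrist; python3 -c "
import pickle,cv2
s,d=pickle.load(open('g_wrist.pkl','rb'));cv2.imwrite('pics/gz.png',cv2.resize(d['frame'][120:300,220:420,::-1],None,fx=3,fy=3,interpolation=cv2.INTER_CUBIC))"
```

```text
9.55 hb in sock mm [-17.7995   0.471   -0.0364] force sock [ 1.4417 -0.1626 -2.6906] rot err [-0.2429 -0.1289  0.0856] 0.02284828961446219 [ 0.941  -0.229   0.0154]
9.55 [ 0.5204 -0.0209  0.1224] [-0.8695  0.6633  0.7823  1.9333  0.0367  0.9284 -0.4339] [ 0.1323 -0.1353 -3.051 ] 0.02284828961446219
[[-0.1276  0.9675 -0.2183]
 [-0.4855 -0.2529 -0.8369]
 [-0.8649 -0.0008  0.5019]]
```

View pics/gz.png

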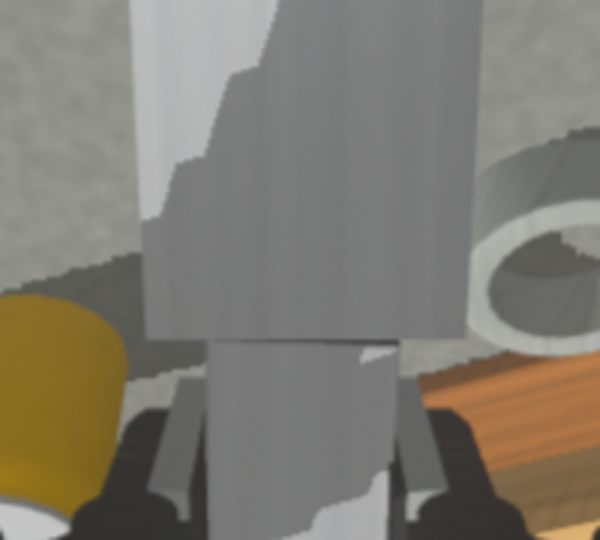

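Request:
{"op": "play_rows", "data": {"increments": [[0,0,-0.3,0,0,0,-1],[0,0,-0.6,0,0,0,-1],[0,0,-0.8,0,0,0,-1],[0,0,-0.8,0,0,0,-1]]}}

```text
time: 10.0
ee_pos: [0.5218, -0.0171, 0.1205]
ee_rot: [-0.394, -0.304, 0.688, -0.529]
contact_force: [-3.9, -4.1, 10.5]
grip_width: 0.0232
```

```bash
python3 st.py
```

```text
10.0 hb in sock mm [-13.2393   0.0508   0.2897] force sock [-9.4848  2.6807  6.6171] rot err [-0.1163 -0.3531 -0.0057] 0.02315725056705826 [-1.0119  0.6888 -0.2087]
```

Request:
{"op": "play_rows", "data": {"increments": [[0,0,0.6,0,0,0,-1],[-0.35,0,0.6,0,0,0,-1],[-0.35,0,0.6,0,0,0,-1],[-0.35,0,0.3,0,0,0,-1],[-0.35,0,0,0,0,0,-1],[-0.35,0,0,0,0,0,-1]]}}

```text
time: 10.6
ee_pos: [0.5227, -0.0116, 0.121]
ee_rot: [-0.395, -0.306, 0.686, -0.53]
contact_force: [0.3, -0.3, -2.7]
grip_width: 0.0232
```

```bash
python3 st.py;python3 look.py h wrist; python3 -c "
import pickle,cv2
s,d=pickle.load(open('h_wrist.pkl','rb'));cv2.imwrite('pics/hz.png',cv2.resize(d['frame'][120:370,220:420,::-1],None,fx=2.4,fy=2.4,interpolation=cv2.INTER_CUBIC))"
```

```text
10.6 hb in sock mm [-8.8257  0.6695  3.5318] force sock [ 1.1322 -0.3708 -2.4428] rot err [-0.295  -0.0887  0.0978] 0.02319290789231052 [ 0.9911 -0.2323  0.0474]
10.6 [ 0.5227 -0.0116  0.121 ] [-0.8773  0.6697  0.7766  1.9231  0.0303  0.9372 -0.4425] [ 0.2964 -0.3282 -2.6816] 0.02319290789231052
[[-0.1273  0.9677 -0.2175]
 [-0.4849 -0.252  -0.8375]
 [-0.8653 -0.0011  0.5013]]
```

View pics/hz.png

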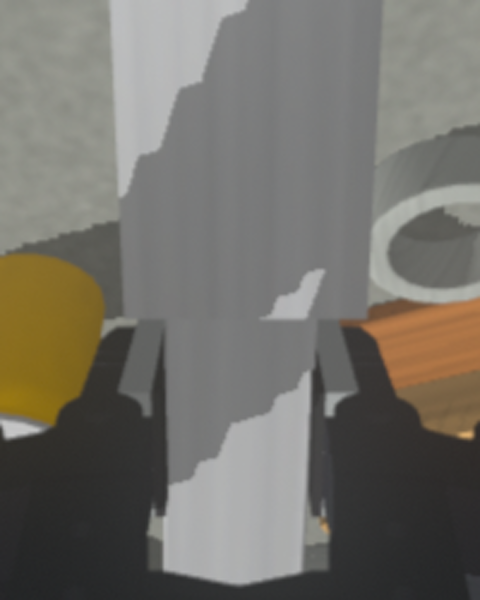

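```bash
python3 - <<'E'
import pickle
from targets import *
s,d=pickle.load(open("d_wrist.pkl","rb"));c=cam(d,s);Rt=R.from_quat(s["ee_rot"]).as_matrix();o=Rt.T@(c["o"]-s["ee_pos"])
# in dz: pad light gray: front/top edge row 228 (zoom) cols 120-145 ; lower edge row ~345-370
for nm,u,v in(("top-out",120,228),("top-in",145,228),("low-out",90,345),("low-in",130,370)):
    w=Rt.T@ray(c,240+u/3,170+v/3)
    for xt in(0,-.01,-.02,-.03,-.035):
        print(nm,xt,(o+w*(xt-o[0])/w[0])*1000)
E
```

```text
top-out 0 [  0.     -17.8415  -8.61  ]
top-out -0.01 [-10.     -16.5538 -13.0537]
top-out -0.02 [-20.     -15.2661 -17.4974]
top-out -0.03 [-30.     -13.9784 -21.9411]
top-out -0.035 [-35.     -13.3346 -24.163 ]
top-in 0 [  0.     -13.9034  -8.6086]
top-in -0.01 [-10.     -12.8906 -13.0524]
top-in -0.02 [-20.     -11.8778 -17.4962]
top-in -0.03 [-30.     -10.8649 -21.94  ]
top-in -0.035 [-35.     -10.3585 -24.1619]
low-out 0 [  0.     -23.4525  12.1411]
low-out -0.01 [-10.     -21.7732   6.2491]
low-out -0.02 [-20.     -20.0939   0.357 ]
low-out -0.03 [-30.     -18.4145  -5.5351]
low-out -0.035 [-35.     -17.5749  -8.4811]
low-in 0 [  0.     -17.0573  16.7827]
low-in -0.01 [-10.     -15.8244  10.5667]
low-in -0.02 [-20.     -14.5914   4.3507]
low-in -0.03 [-30.     -13.3585  -1.8654]
low-in -0.035 [-35.     -12.742   -4.9734]
```

Request:
{"op": "play_rows", "data": {"increments": [[0,-0.05,-0.2,0,0,0,-1],[0,-0.05,-0.4,0,0,0,-1],[0,-0.05,-0.5,0,0,0,-1],[0,-0.05,-0.5,0,0,0,-1]]}}

```text
time: 11.05
ee_pos: [0.5233, -0.008, 0.1189]
ee_rot: [-0.395, -0.305, 0.686, -0.529]
contact_force: [0.1, 0.2, -3.7]
grip_width: 0.0232
```

```bash
python3 st.py
```

```text
11.05 hb in sock mm [-4.6083  1.0153  3.571 ] force sock [ 2.0149 -0.0064 -3.1043] rot err [-0.2342 -0.0912  0.0905] 0.02317971481610221 [ 0.9059 -0.2403  0.0191]
```

Request:
{"op": "play_rows", "data": {"increments": [[0,0.05,-0.1,0,0,0,-1],[0,0.05,-0.25,0,0,0,-1],[0,0.05,-0.3,0,0,0,-1],[0,0.05,-0.3,0,0,0,-1]]}}

```text
time: 11.45
ee_pos: [0.5244, -0.0057, 0.1175]
ee_rot: [-0.395, -0.305, 0.686, -0.529]
contact_force: [0.1, 0.2, -3.2]
grip_width: 0.023
```

```bash
python3 st.py; python3 look.py i wrist scene; python3 -c "
import pickle,cv2
s,d=pickle.load(open('i_wrist.pkl','rb'));cv2.imwrite('pics/iz.png',cv2.resize(d['frame'][120:370,220:420,::-1],None,fx=2.4,fy=2.4,interpolation=cv2.INTER_CUBIC))
s,d=pickle.load(open('i_scene.pkl','rb'));cv2.imwrite('pics/isz.png',cv2.resize(d['frame'][150:280,300:440,::-1],None,fx=4,fy=4,interpolation=cv2.INTER_CUBIC))"
```

```text
11.45 hb in sock mm [-1.711   0.5016  3.5566] force sock [ 1.7857 -0.0397 -2.6075] rot err [-0.2294 -0.092   0.09  ] 0.02295040966309309 [ 1.0376 -0.2572 -0.0237]
11.45 [ 0.5244 -0.0057  0.1175] [-0.8805  0.679   0.7712  1.9162  0.0236  0.939  -0.4494] [ 0.1008  0.2243 -3.151 ] 0.02295040966309309
[[-0.1274  0.9675 -0.2186]
 [-0.4849 -0.253  -0.8372]
 [-0.8652 -0.0006  0.5014]]
```

View pics/iz.png

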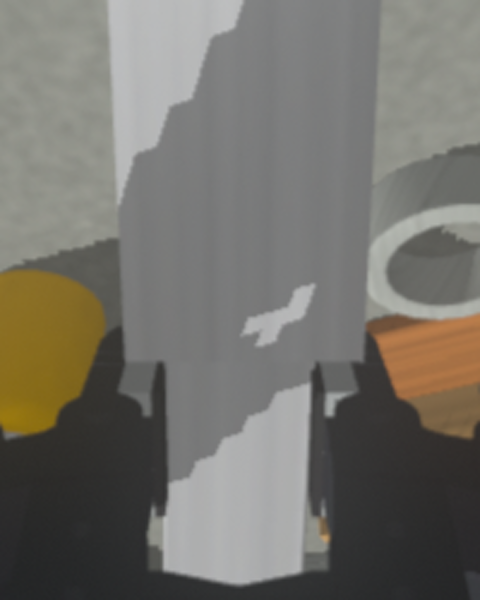

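View pics/isz.png

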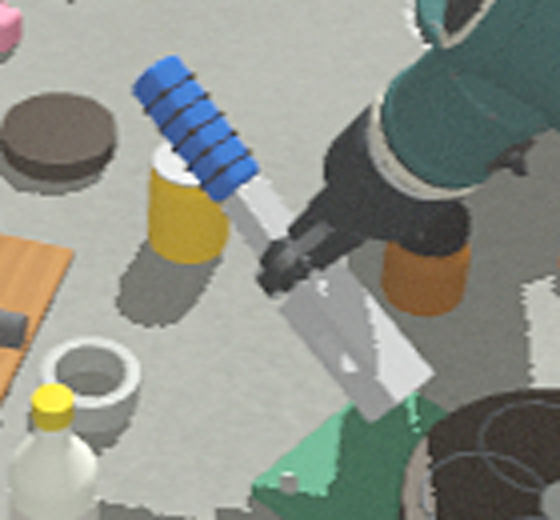

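Request:
{"op": "play_rows", "data": {"increments": [[0,0,-0.1,0,0,0,-1],[0,0,-0.2,0,0,0,-1],[0,0,-0.2,0,0,0,-1],[0,0,-0.2,0,0,0,-1]]}}

```text
time: 11.95
ee_pos: [0.5248, -0.0041, 0.1165]
ee_rot: [-0.395, -0.305, 0.686, -0.529]
contact_force: [-0.1, 1.5, -2.4]
grip_width: 0.023
```

```bash
python3 st.py
```

```text
11.95 hb in sock mm [0.1977 0.5225 3.5458] force sock [ 2.453   0.4525 -1.4086] rot err [-0.2239 -0.0941  0.0876] 0.023000359472648144 [ 0.9926 -0.2758  0.0265]
```

Release gently (open to ~40 mm), then back off along tool −x.

Request:
{"op": "play_rows", "data": {"increments": [[0,0,0,0,0,0,-0.3],[0,0,0,0,0,0,0],[0,0,0,0,0,0,0.2],[0,0,0,0,0,0,0.4],[0,0,0,0,0,0,0.4],[0,0,0,0,0,0,0.4]]}}

```text
time: 12.55
ee_pos: [0.5248, -0.0042, 0.1166]
ee_rot: [-0.395, -0.305, 0.686, -0.529]
contact_force: [-0.1, 0.4, 1.1]
grip_width: 0.0598
```

```bash
python3 st.py; python3 look.py j wrist scene; python3 -c "
import pickle,cv2
s,d=pickle.load(open('j_scene.pkl','rb'));cv2.imwrite('pics/jsz.png',cv2.resize(d['frame'][150:280,300:440,::-1],None,fx=4,fy=4,interpolation=cv2.INTER_CUBIC))"
```

```text
12.55 hb in sock mm [0.0985 0.5057 3.5591] force sock [-0.245   0.1737  1.0924] rot err [-0.215  -0.0952  0.0857] 0.059843020861995305 [ 0.4993 -0.1284 -0.0372]
12.55 [ 0.5248 -0.0042  0.1166] [-0.8814  0.6814  0.7699  1.9145  0.0219  0.9395 -0.4512] [-0.0819  0.3675  1.0685] 0.059843020861995305
[[-0.1275  0.9674 -0.2188]
 [-0.485  -0.2533 -0.8371]
 [-0.8652 -0.0006  0.5014]]
```

View pics/j_wrist.png

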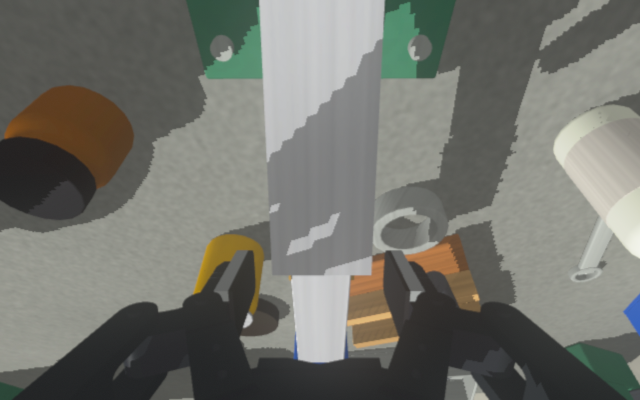

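View pics/jsz.png

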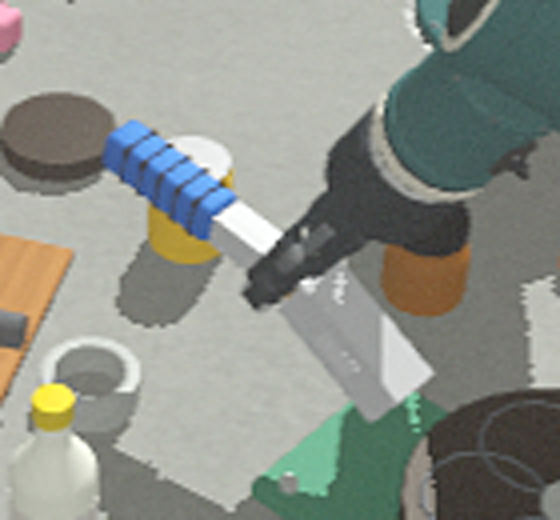

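Request:
{"op": "play_rows", "data": {"increments": [[-3,0,0,0,0,0,0.6],[-7,0,0,0,0,0,0.6],[-11,0,0,0,0,0,0.6],[-14,0,0,0,0,0,0.6],[-14,0,3,0,0,0,0.6],[-14,0,3,0,0,0,0.6]]}}

```text
time: 13.25
ee_pos: [0.5363, 0.0358, 0.2551]
ee_rot: [-0.397, -0.304, 0.686, -0.528]
contact_force: [0.2, -0.4, 0.2]
grip_width: 0.0682
```

```bash
python3 look.py k wrist scene top; python3 -c "
import pickle,cv2
s,d=pickle.load(open('k_scene.pkl','rb'));cv2.imwrite('pics/ksz.png',cv2.resize(d['frame'][150:280,300:440,::-1],None,fx=5,fy=5,interpolation=cv2.INTER_CUBIC)[:600])"
```

```text
13.25 [0.5363 0.0358 0.2551] [-0.9921  0.5166  0.8507  1.7755  0.0992  1.2374 -0.4702] [ 0.1915 -0.3915  0.1589] 0.06822802417461599
[[-0.1266  0.9665 -0.2233]
 [-0.4842 -0.2567 -0.8364]
 [-0.8657  0.0022  0.5005]]
```

View pics/k_wrist.png

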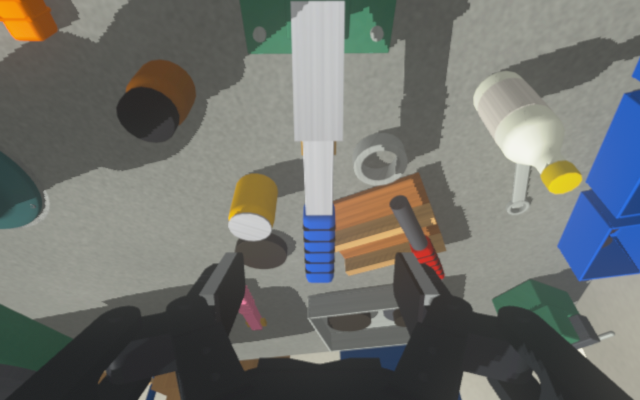

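View pics/ksz.png

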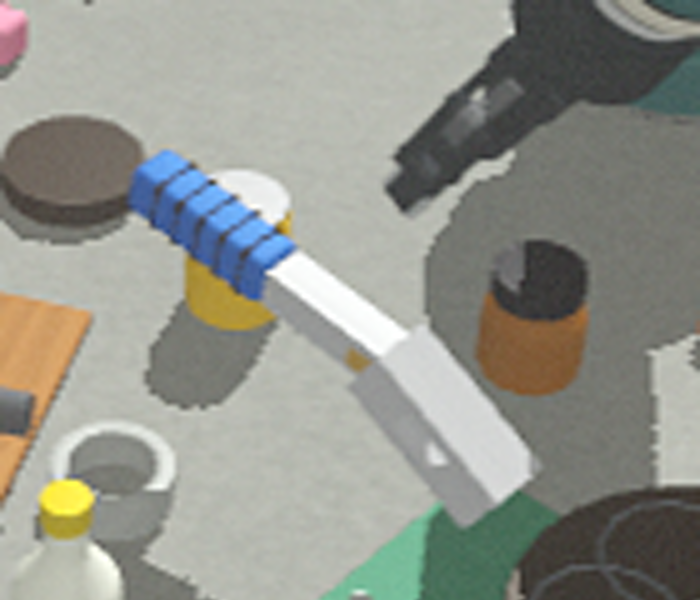

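```bash
cat > fitk.py <<'E'
import pickle
from targets import *
from scipy.optimize import least_squares
s,d=pickle.load(open("k_scene.pkl","rb"));C=cam(d);s,d=pickle.load(open("k_wrist.pkl","rb"));W=cam(d,s)
SY=np.cross(SZ,SX)
def P(par,x,y,z):
    x0,z0,a,y0=par # a>0: grip sags
    hx=SX*np.cos(a)+SZ*np.sin(a);hz=-SX*np.sin(a)+SZ*np.cos(a)
    return M+SX*x0+SZ*z0+SY*y0+hx*x+SY*y+hz*z
sc=[((-.07,.015,.015),(360,199.4)),((-.07,-.015,-.015),(352.4,209.6)),((-.165,.015,.013),(333.6,180)),((-.165,-.015,.013),(327,185.6)),((-.165,-.015,-.013),(326,191.6))]
wr=[((-.07,0,.015),(319,214)),((-.165,0,.013),(320,282))]
tb=[((0,.018,.018),(300+425/5,150+322/5)),((0,-.018,-.018),(300+350/5,150+382/5)),((0.092,.018,.018),(300+540/5,150+465/5))]
# scene bias from tube
b=np.mean([np.array(px)-proj(C,M+SX*x+SY*y+SZ*z) for (x,y,z),px in tb],0);print("scene bias",b,[np.array(px)-proj(C,M+SX*x+SY*y+SZ*z) for (x,y,z),px in tb])
def res(p):
    r=[proj(C,P(p,*q))+b-px for q,px in sc]+[proj(W,P(p,*q))-px for q,px in wr]
    return np.concatenate(r)
o=least_squares(res,[0,0,.2,0],x_scale=.01);print(o.x,o.fun.reshape(-1,2))
p=o.x;print("grip centre",P(p,-.1175,0,0),"lip: shank bottom z at mouth; front top z", )
for q in((.014,0,.012),):
    D=P(p,*q)-M;print(D@SX,D@SZ,"<=14")
E
python3 fitk.py
```

```text
scene bias [ 1.1941 -0.7404] [array([ 1.201 , -0.3734]), array([ 1.8371, -1.1296]), array([ 0.5444, -0.7183])]
[ 0.0022 -0.0031  0.3678 -0.0005] [[ 1.2794 -0.3369]
 [-0.7572  2.8592]
 [ 0.8833 -0.768 ]
 [-0.3904 -1.3134]
 [-0.5949 -0.3576]
 [ 0.5151  0.7672]
 [-0.57   -0.7957]]
grip centre [ 0.5021 -0.0974  0.1395] lip: shank bottom z at mouth; front top z
0.010912562422526605 0.013148273488256368 <=14
```

```bash
cat >> targets.py <<'E'
SY=np.cross(SZ,SX)
def hframe(a): return SX*np.cos(a)+SZ*np.sin(a), -SX*np.sin(a)+SZ*np.cos(a)
HT2=np.array([-.0205,.0011,0])
def pose2(x0,z0,a,back=.105,up=0.):
    hx,hz=hframe(a);Rt=toolR(hx,hz,1);c=M+SX*x0+SZ*z0-hx*back
    return c-Rt@HT2+hz*up,Rt
E
python3 - <<'E'
from targets import *; from cell import ctrl
s=ctrl.get_state()
p,Rt=pose2(.001,-.0018,.33,up=.07);print(p,inc(s,p,Rt))
p,Rt=pose2(.001,-.0018,.33,up=.0);print(p,inc(s,p,Rt))
E
```

```text
[ 0.5063 -0.0755  0.1917] [11.16  0.05  7.2   0.23 18.97 -0.01]
[ 0.5028 -0.0885  0.123 ] [17.78  0.06  4.93  0.23 18.97 -0.01]
```

Request:
{"op": "play_rows", "data": {"increments": [[0,0,3,0.2,8,0,0.5],[3,0,7.2,0.2,16,0,0.5],[8,0.05,7.2,0.2,19,0,0.5],[11.2,0.05,7.2,0.2,19,0,0.5],[11.2,0.05,7.2,0.2,19,0,0.5],[11.2,0.05,7.2,0.2,19,0,0.5],[11.2,0.05,7.2,0.2,19,0,0.5]]}}

```text
time: 14.1
ee_pos: [0.508, -0.0745, 0.1925]
ee_rot: [-0.504, -0.388, 0.611, -0.472]
contact_force: [-0.1, 0.2, 0.2]
grip_width: 0.0639
```

```bash
python3 look.py l wrist; python3 - <<'E'
from targets import *; from cell import ctrl
s=ctrl.get_state()
p,Rt=pose2(.001,-.0018,.33,up=.0);print(p,inc(s,p,Rt))
E
```

```text
14.1 [ 0.508  -0.0745  0.1925] [-0.69    0.382   0.8142  1.9945 -0.1056  0.9115 -0.0995] [-0.0694  0.1908  0.1709] 0.06393441512923402
[[-0.047   0.9673 -0.2493]
 [-0.1864 -0.2536 -0.9492]
 [-0.9813  0.0018  0.1923]]
[ 0.5028 -0.0885  0.123 ] [ 7.12 -0.16  0.13  0.2  -0.02 -0.16]
```

View pics/l_wrist.png

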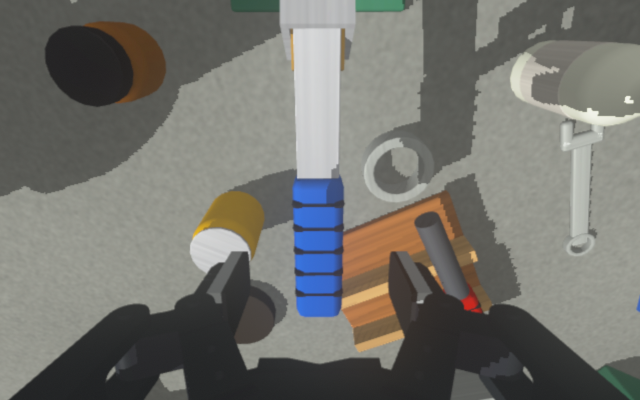

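```bash
python3 - <<'E'
import pickle
from targets import *
s,d=pickle.load(open("l_wrist.pkl","rb"));c=cam(d,s)
for x0 in(-.006,0,.004):
  for a in(.29,.35):
    hx,hz=hframe(a);hb=M+SX*x0-SZ*.0018
    print(x0,a,[np.round(proj(c,hb+hx*x+hz*z+SY*y),0) for x,y,z in((-.012,.014,.005),(-.07,.015,.015),(-.165,.015,.013))])
print([np.round(proj(c,M+SY*y+SZ*z),0) for y,z in((.018,.018),(.014,.014),(.018,-.018),(.014,-.014))])
cv2.imwrite("pics/lz.png",cv2.resize(d["frame"][0:200,250:390,::-1],None,fx=3,fy=3,interpolation=cv2.INTER_CUBIC))
E
```

```text
-0.006 0.29 [array([291.,  80.]), array([290., 191.]), array([293., 340.])]
-0.006 0.35 [array([292.,  81.]), array([291., 191.]), array([294., 330.])]
0 0.29 [array([291.,  69.]), array([290., 180.]), array([293., 330.])]
0 0.35 [array([292.,  70.]), array([291., 180.]), array([294., 321.])]
0.004 0.29 [array([292.,  62.]), array([290., 173.]), array([293., 323.])]
0.004 0.35 [array([292.,  62.]), array([291., 173.]), array([294., 315.])]
[array([280.,  25.]), array([289.,  30.]), array([287.,  61.]), array([293.,  57.])]
```

View pics/lz.png

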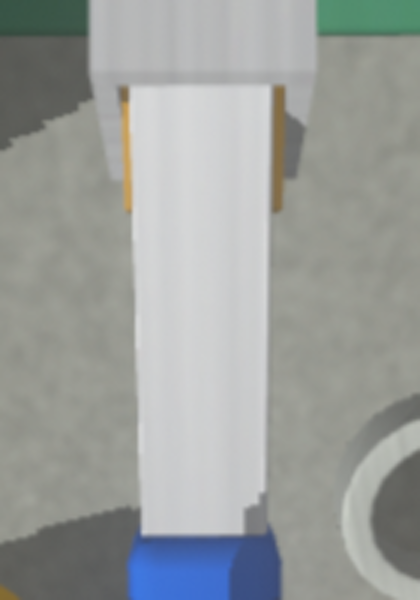

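```bash
python3 - <<'E'
from targets import *; from cell import ctrl
s=ctrl.get_state()
p,Rt=pose2(.0005,-.0024,.36,up=.0);print(p,inc(s,p,Rt))
E
```

```text
[ 0.5026 -0.0892  0.1195] [ 7.47 -0.17  0.13  0.2   1.7  -0.16]
```

Request:
{"op": "play_rows", "data": {"increments": [[3,-0.15,0.1,0.2,1.7,-0.2,0.5],[5.5,-0.15,0.1,0.2,1.7,-0.2,0.5],[7,-0.15,0.1,0.2,1.7,-0.2,0.5],[7.4,-0.15,0.1,0.2,1.7,-0.2,0.5],[7.4,-0.15,0.1,0.2,1.7,-0.2,0.3],[7.4,-0.15,0.1,0.2,1.7,-0.2,-1],[7.4,-0.15,0.1,0.2,1.7,-0.2,-1],[7.4,-0.15,0.1,0.2,1.7,-0.2,-1],[7.4,-0.15,0.1,0.2,1.7,-0.2,-1],[7.4,-0.15,0.1,0.2,1.7,-0.2,-1],[7.4,-0.15,0.1,0.2,1.7,-0.2,-1]], "squeeze": 80}}

```text
time: 15.25
ee_pos: [0.5025, -0.09, 0.1202]
ee_rot: [-0.514, -0.394, 0.605, -0.464]
contact_force: [1.4, 2.1, 5.2]
grip_width: 0.0291
```

```bash
python3 st.py; python3 look.py m wrist scene; python3 -c "
import pickle,cv2
s,d=pickle.load(open('m_scene.pkl','rb'));cv2.imwrite('pics/msz.png',cv2.resize(d['frame'][150:280,300:440,::-1],None,fx=4,fy=4,interpolation=cv2.INTER_CUBIC))"
```

```text
15.25 hb in sock mm [-86.7545  -0.1423 -34.3041] force sock [-0.5469 -0.8464  5.7111] rot err [ 0.1483 20.6836 -0.0442] 0.02909002149526263 [ 0.5763 -0.3879  0.1142]
15.25 [ 0.5025 -0.09    0.1202] [-0.5688  0.4838  0.7334  2.0541 -0.2289  0.7542  0.016 ] [1.4304 2.0842 5.2194] 0.02909002149526263
[[-0.0419  0.9657 -0.2563]
 [-0.1564 -0.2597 -0.9529]
 [-0.9868  0.0001  0.1619]]
```

View pics/m_wrist.png

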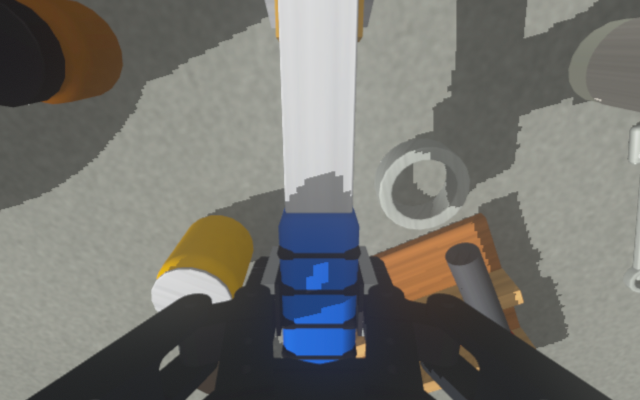

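View pics/msz.png

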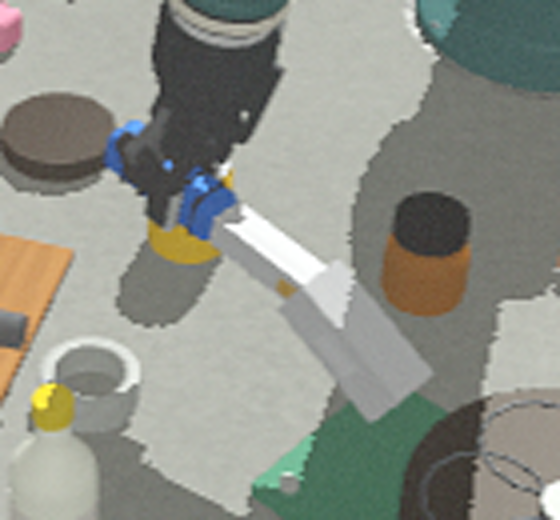

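```bash
python3 - <<'E'
import pickle
from targets import *
s,d=pickle.load(open("m_wrist.pkl","rb"));c=cam(d,s);Rt=R.from_quat(s["ee_rot"]).as_matrix()
cv2.imwrite("pics/mz.png",cv2.resize(d["frame"][0:230,250:390,::-1],None,fx=2.6,fy=2.6,interpolation=cv2.INTER_CUBIC))
im=d["frame"].astype(float).mean(2)
for r in(50,100,150):
    g=np.diff(im[r-1:r+2].mean(0));a=270+np.argmax(np.abs(g[270:300]));b=340+np.argmax(np.abs(g[340:372]));print("meas",r,a,b,b-a+0.)
for tx in(-.0165,-.0205,-.0245):
  for al in(-.03,0,.03):
    # handle relative to tool: point (x along, y, z up): back=.105
    def P(x,y,z):
        X=np.array([np.sin(al),0,-np.cos(al)]);Z=np.array([-np.cos(al),0,-np.sin(al)])
        q=np.array([tx,.0011,0])+X*(x+.105)+Z*z+np.array([0,-y,0]);return proj(c,s["ee_pos"]+Rt@q)
    t=np.linspace(-.07,0.0,50);e=np.array([P(x,.012,.012) for x in t]);g=np.array([P(x,-.012,.012) for x in t])
    print(tx,al,"boundary row",P(-.07,0,.012)[1],P(-.07,0,.015)[1],"widths",[round(float(np.interp(r,g[::-1,1],g[::-1,0])-np.interp(r,e[::-1,1],e[::-1,0])),1) for r in(50,100,150)])
E
```

```text
meas 50 279 355 76.0
meas 100 280 353 73.0
meas 150 282 352 70.0
-0.0165 -0.03 boundary row 213.73518724213227 216.6393041471764 widths [76.8, 73.5, 70.1]
-0.0165 0 boundary row 211.8641103557124 214.46384788450234 widths [75.0, 72.0, 69.1]
-0.0165 0.03 boundary row 210.09281236348937 212.3915082098596 widths [73.3, 70.7, 68.1]
-0.0205 -0.03 boundary row 217.31877531728173 220.4116107292235 widths [79.6, 76.2, 72.7]
-0.0205 0 boundary row 215.3588639040904 218.13424517966934 widths [77.7, 74.6, 71.6]
-0.0205 0.03 boundary row 213.5027718847362 215.96429848048402 widths [75.9, 73.2, 70.5]
-0.0245 -0.03 boundary row 221.14747451512505 224.44866364955186 widths [82.7, 79.1, 75.5]
-0.0245 0 boundary row 219.0907603701045 222.06020720148769 widths [80.6, 77.4, 74.3]
-0.0245 0.03 boundary row 217.1422644193151 219.78386398712783 widths [78.7, 75.9, 73.1]
```

View pics/mz.png

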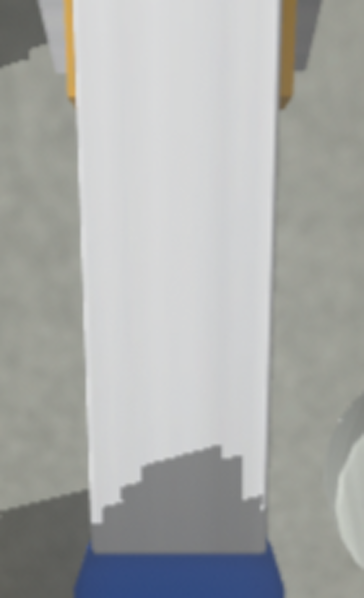

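```bash
sed -i 's/^HT2=.*/HT2=np.array([-.0172,.0011,0])/' targets.py; python3 - <<'E'
from targets import *; from cell import ctrl
s=ctrl.get_state()
for a in(.36,.3,.24,.18,.12,.06,0):
    p,Rt=pose2(.0005,-.0024*a/.36,a);print(a,p,inc(s,p,Rt))
E
```

```text
0.36 [ 0.5028 -0.0887  0.1228] [-0.28 -0.01 -0.09 -0.16 -0.06  0.02]
0.3 [ 0.5029 -0.0883  0.1295] [-0.95 -0.01 -0.02 -0.15 -3.49  0.03]
0.24 [ 0.5031 -0.0875  0.1362] [-1.62 -0.01  0.01 -0.15 -6.93  0.03]
0.18 [ 0.5034 -0.0864  0.1429] [ -2.3   -0.01   0.    -0.15 -10.37   0.04]
0.12 [ 0.5038 -0.0849  0.1495] [ -2.97  -0.01  -0.04  -0.15 -13.81   0.04]
0.06 [ 0.5043 -0.0831  0.156 ] [ -3.64  -0.01  -0.12  -0.15 -17.25   0.04]
0 [ 0.5049 -0.0809  0.1624] [ -4.31  -0.01  -0.25  -0.15 -20.68   0.05]
```

```bash
cat >> targets.py <<'E'
HB3=np.array([-.0173,.0011,-.105])
def pose3(x0,z0,at,y0=0.):
    hx,hz=hframe(at);Rt=toolR(hx,hz,1);return M+SX*x0+SZ*z0+SY*y0-Rt@HB3,Rt
E
cat > st3.py <<'E'
import sys
from targets import *; from cell import ctrl
s=ctrl.get_state();Rt=R.from_quat(s["ee_rot"]).as_matrix();D=s["ee_pos"]+Rt@HB3-M
f=s["contact_force"];print(s["time"],"hb mm",1000*np.array([D@SX,D@SY,D@SZ]),"F sock",np.array([f@SX,f@SY,f@SZ]),"rot",np.degrees(R.from_matrix(RS.T@Rt).as_rotvec()),s["grip_width"],s["torque"])
for q in sys.argv[1:]:
    x0,z0,a=map(float,q.split(","));print(q,inc(s,*pose3(x0,z0,a)))
E
python3 st3.py 0.0005,-.003,.24 .0005,-.002,.12 .0005,0,.015
```

```text
15.35 hb mm [ 0.5452 -0.3603 -5.1249] F sock [-1.4287 -0.5815  6.2061] rot [ 0.1497 20.6829 -0.0496] 0.029015030281978577 [ 0.597  -0.3811  0.1948]
0.0005,-.003,.24 [-1.48 -0.01  0.06 -0.15 -6.93  0.03]
.0005,-.002,.12 [ -2.85  -0.01   0.    -0.15 -13.81   0.04]
.0005,0,.015 [ -4.14  -0.01  -0.21  -0.15 -19.82   0.05]
```

```bash
sed -i 's/^HB3=.*/HB3=np.array([-.0195,.0011,-.105])/' targets.py; python3 st3.py 0.0005,-.0025,.24 .0005,-.0015,.12 .0005,0,.015
```

```text
15.35 hb mm [-0.2319 -0.3611 -3.0667] F sock [-1.4287 -0.5815  6.2061] rot [ 0.1497 20.6829 -0.0496] 0.029015030281978577 [ 0.597  -0.3811  0.1948]
0.0005,-.0025,.24 [-1.31 -0.01  0.07 -0.15 -6.93  0.03]
.0005,-.0015,.12 [ -2.68  -0.01   0.04  -0.15 -13.81   0.04]
.0005,0,.015 [ -3.94  -0.01  -0.14  -0.15 -19.82   0.05]
```

Request:
{"op": "play_rows", "data": {"increments": [[-0.45,0,0,0,-2.3,0,-1],[-0.9,0,0,0,-4.6,0,-1],[-1.3,0,0,0,-6.9,0,-1],[-1.3,0,0,0,-6.9,0,-1]]}}

```text
time: 15.75
ee_pos: [0.5027, -0.0883, 0.133]
ee_rot: [-0.475, -0.365, 0.635, -0.487]
contact_force: [1.1, -0.8, 4.5]
grip_width: 0.0294
```

```bash
python3 st3.py .0005,-.0015,.12 .0005,0,.015
```

```text
15.75 hb mm [ 0.9343 -0.0612 -2.8828] F sock [-2.7136 -1.2265  3.6626] rot [ 0.1007 13.6134 -0.0833] 0.02936007030157379 [ 0.4378 -0.3564 -0.0344]
.0005,-.0015,.12 [-1.39  0.01  0.17 -0.11 -6.74  0.08]
.0005,0,.015 [ -2.66   0.01   0.15  -0.1  -12.75   0.08]
```

Request:
{"op": "play_rows", "data": {"increments": [[-0.45,0,0,0,-2.2,0,-1],[-0.9,0,0,0,-4.4,0,-1],[-1.4,0,0,0,-6.7,0,-1],[-1.85,0,0,0,-9,0,-1],[-2.3,0,0,0,-11,0,-1],[-2.65,0,0,0,-12.7,0,-1],[-2.65,0,0,0,-12.7,0,-1],[-2.65,0,0,0,-12.7,0,-1]]}}

```text
time: 16.55
ee_pos: [0.5036, -0.081, 0.1573]
ee_rot: [-0.402, -0.31, 0.684, -0.523]
contact_force: [0.9, -1.5, -5.5]
grip_width: 0.029
```

```bash
python3 st3.py; python3 look.py n wrist scene; python3 -c "
import pickle,cv2
s,d=pickle.load(open('n_scene.pkl','rb'));cv2.imwrite('pics/nsz.png',cv2.resize(d['frame'][150:280,300:440,::-1],None,fx=4.5,fy=4.5,interpolation=cv2.INTER_CUBIC))"
```

```text
16.55 hb mm [ 2.3318  0.9796 -0.4209] F sock [ 1.6708 -1.2686 -5.3776] rot [ 0.0835  1.0258 -0.2251] 0.02899655217928575 [ 0.3967 -0.3789  0.0746]
16.55 [ 0.5036 -0.081   0.1573] [-0.8754  0.6023  0.9216  1.9884  0.0202  0.9111 -0.2888] [ 0.9067 -1.5263 -5.4925] 0.02899655217928575
[[-0.1283  0.9655 -0.2264]
 [-0.4671 -0.2602 -0.845 ]
 [-0.8748 -0.0027  0.4844]]
```

View pics/n_wrist.png

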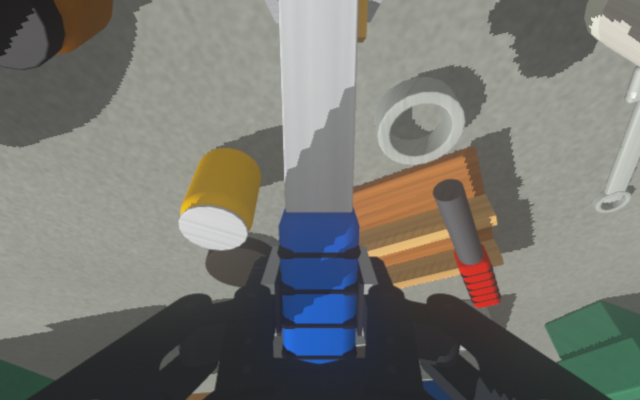

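View pics/nsz.png

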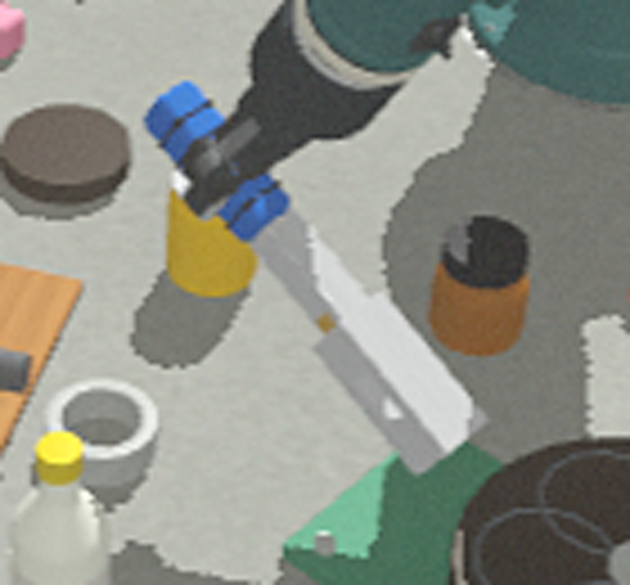

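```bash
python3 st3.py .010,0,.01 .025,0,.0 .045,0,0
```

```text
16.65 hb mm [ 2.2863  0.9482 -0.3462] F sock [ 2.556  -0.3719 -5.797 ] rot [ 0.1057  1.0665 -0.2325] 0.029097587070983595 [ 0.5178 -0.4208  0.0443]
.010,0,.01 [-0.11  0.12 -0.76 -0.11 -0.49  0.23]
.025,0,.0 [-0.19  0.12 -2.24 -0.11 -1.07  0.23]
.045,0,0 [-0.15  0.11 -4.24 -0.11 -1.07  0.23]
```

Request:
{"op": "play_rows", "data": {"increments": [[-0.05,0.1,-0.3,0,-0.3,0.2,-1],[-0.1,0.1,-0.6,0,-0.5,0.2,-1],[-0.1,0.1,-0.8,0,-0.5,0.2,-1],[-0.1,0.1,-0.8,0,-0.5,0.2,-1]]}}

```text
time: 17.05
ee_pos: [0.5062, -0.0756, 0.1552]
ee_rot: [-0.399, -0.306, 0.686, -0.526]
contact_force: [-1.4, -6.3, -0.5]
grip_width: 0.0292
```

```bash
python3 st3.py .025,0,0 .035,0,.0 .045,0,0
```

```text
17.05 hb mm [ 8.6923 -0.2031 -0.4184] F sock [-5.3013 -0.2881 -3.6106] rot [ 0.1508  0.412  -0.0755] 0.029150604418776167 [-0.4281  0.1107  0.0718]
.025,0,0 [-0.11  0.01 -1.62 -0.15 -0.41  0.08]
.035,0,.0 [-0.1   0.   -2.62 -0.15 -0.41  0.08]
.045,0,0 [-0.09  0.   -3.62 -0.15 -0.41  0.08]
```

Request:
{"op": "play_rows", "data": {"increments": [[-0.05,0,-0.5,0,-0.3,0,-1],[-0.1,0,-1,0,-0.4,0,-1],[-0.1,0,-1.4,0,-0.4,0,-1],[-0.1,0,-1.8,0,-0.4,0,-1],[-0.1,0,-1.8,0,-0.4,0,-1]]}}

```text
time: 17.55
ee_pos: [0.5105, -0.0594, 0.1469]
ee_rot: [-0.397, -0.304, 0.687, -0.527]
contact_force: [-1.6, -3.5, -2.2]
grip_width: 0.029
```

```bash
python3 st3.py .035,0,.0 .045,0,0; python3 look.py o wrist scene; python3 -c "
import pickle,cv2
s,d=pickle.load(open('o_scene.pkl','rb'));cv2.imwrite('pics/osz.png',cv2.resize(d['frame'][150:280,300:440,::-1],None,fx=4.5,fy=4.5,interpolation=cv2.INTER_CUBIC))"
```

```text
17.55 hb mm [27.481  -0.1647  0.087 ] F sock [-2.1652  0.6323 -3.8127] rot [ 0.1288  0.0405 -0.0652] 0.028986365126429315 [-0.2588  0.0401  0.066 ]
.035,0,.0 [ 0.    0.01 -0.75 -0.13 -0.04  0.07]
.045,0,0 [ 0.    0.01 -1.75 -0.13 -0.04  0.07]
17.55 [ 0.5105 -0.0594  0.1469] [-0.8994  0.6405  0.9055  1.9683  0.0054  0.9216 -0.3246] [-1.5834 -3.4917 -2.2193] 0.028986365126429315
[[-0.1295  0.9657 -0.2249]
 [-0.4823 -0.2596 -0.8367]
 [-0.8664  0.0001  0.4994]]
```

View pics/o_wrist.png

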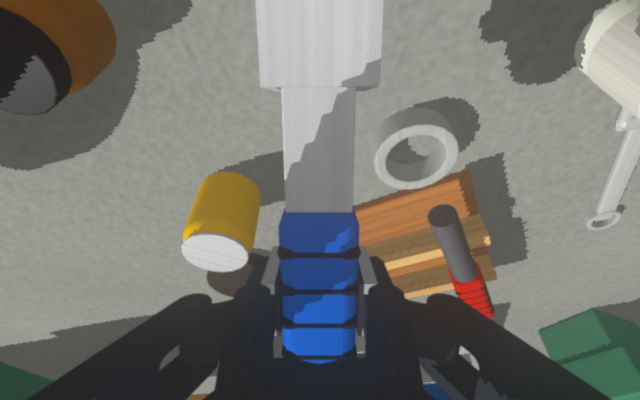

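View pics/osz.png

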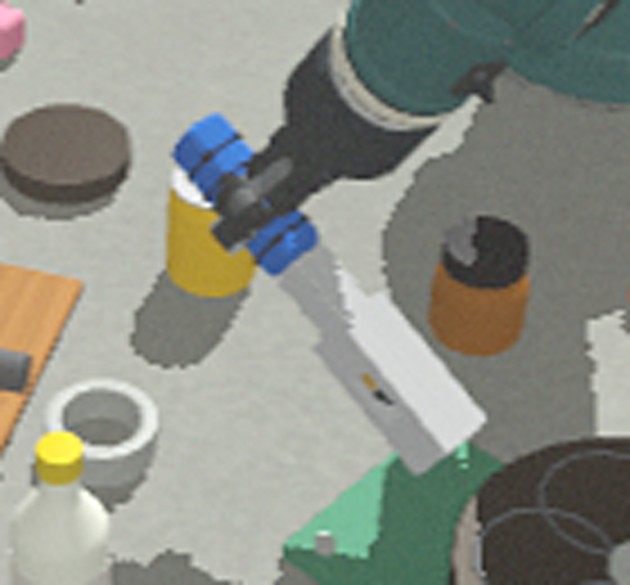

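Request:
{"op": "play_rows", "data": {"increments": [[0,0,-0.5,0,0,0,-1],[0,0,-0.9,0,0,0,-1],[0,0,-1.3,0,0,0,-1],[0,0,-1.55,0,0,0,-1],[0,0,-1.55,0,0,0,-1],[0,0,-1.55,0,0,0,-1]]}}

```text
time: 18.25
ee_pos: [0.5147, -0.0446, 0.1388]
ee_rot: [-0.398, -0.305, 0.686, -0.527]
contact_force: [-0.2, -0.8, -3.0]
grip_width: 0.0293
```

```bash
python3 st3.py .045,0,0; python3 look.py p wrist scene; python3 -c "
import pickle,cv2
s,d=pickle.load(open('p_scene.pkl','rb'));cv2.imwrite('pics/psz.png',cv2.resize(d['frame'][170:270,330:440,::-1],None,fx=6,fy=6,interpolation=cv2.INTER_CUBIC))"
```

```text
18.25 hb mm [44.7924 -0.2835  1.014 ] F sock [ 0.7895 -0.0038 -3.0307] rot [0.0494 0.1863 0.0367] 0.029276768184011343 [ 0.7542 -0.2027 -0.0033]
.045,0,0 [ 0.07 -0.02 -0.01 -0.05 -0.19 -0.04]
18.25 [ 0.5147 -0.0446  0.1388] [-0.9079  0.6589  0.8902  1.9569 -0.0112  0.923  -0.3389] [-0.2102 -0.8046 -3.0195] 0.029276768184011343
[[-0.1272  0.9663 -0.2239]
 [-0.4806 -0.2575 -0.8383]
 [-0.8676  0.001   0.4972]]
```

View pics/psz.png

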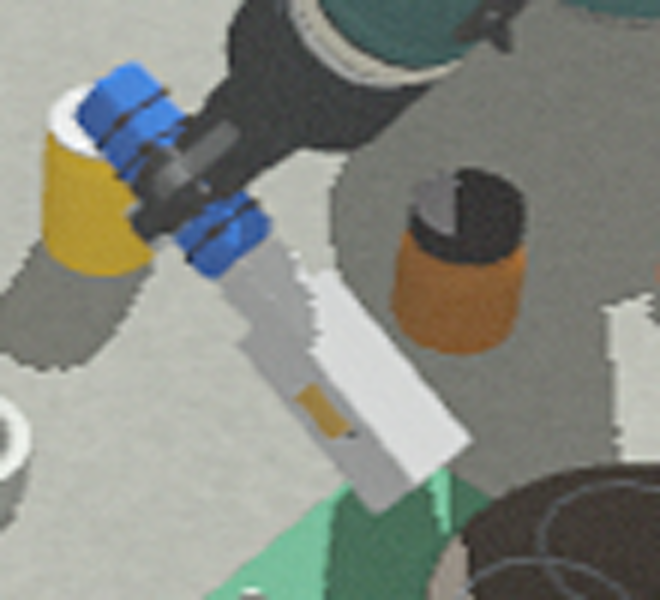

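View pics/p_wrist.png

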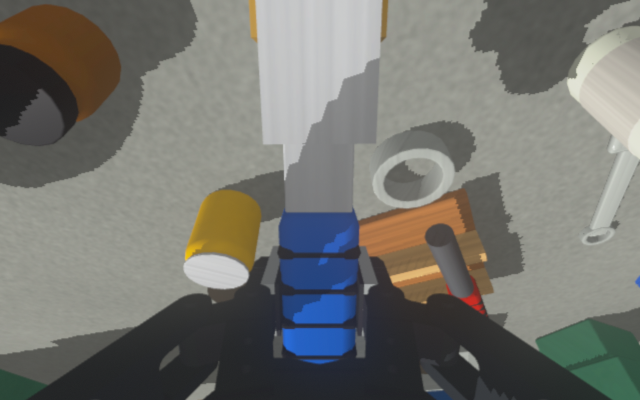

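Request:
{"op": "play_rows", "data": {"increments": [[0,0,0,0,0,0,-0.4],[0,0,0,0,0,0,-0.1],[0,0,0,0,0,0,0.2],[0,0,0,0,0,0,0.4],[0,0,0,0,0,0,0.4],[-3,0,0,0,0,0,0.4],[-7,0,0,0,0,0,0.4],[-11,0,0,0,0,0,0.4],[-14,0,0,0,0,0,0.4],[-14,0,0,0,0,0,0.4],[-14,0,0,0,0,0,0.4]]}}

```text
time: 19.45
ee_pos: [0.5323, 0.0219, 0.2603]
ee_rot: [-0.398, -0.305, 0.686, -0.527]
contact_force: [-0.7, -0.5, 0.5]
grip_width: 0.0597
```

```bash
python3 look.py q wrist scene top; python3 -c "
import pickle,cv2
s,d=pickle.load(open('q_scene.pkl','rb'));cv2.imwrite('pics/qsz.png',cv2.resize(d['frame'][170:270,330:440,::-1],None,fx=6,fy=6,interpolation=cv2.INTER_CUBIC))"
```

```text
19.45 [0.5323 0.0219 0.2603] [-1.0512  0.5367  0.968   1.794   0.051   1.2251 -0.3942] [-0.673  -0.4615  0.4911] 0.05969330968746932
[[-0.1277  0.9661 -0.2244]
 [-0.4812 -0.2582 -0.8377]
 [-0.8673  0.001   0.4978]]
```

View pics/q_wrist.png

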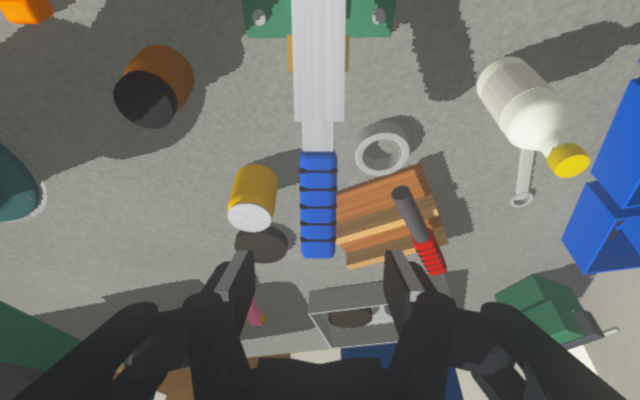

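View pics/qsz.png

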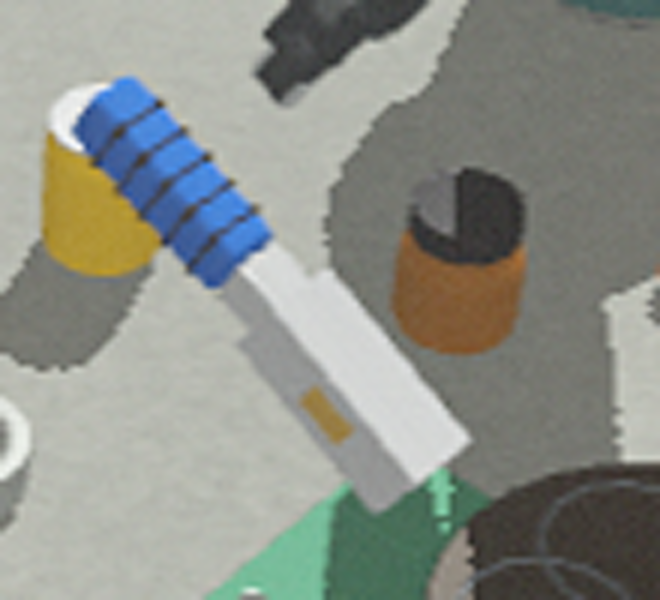

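View pics/q_scene.png

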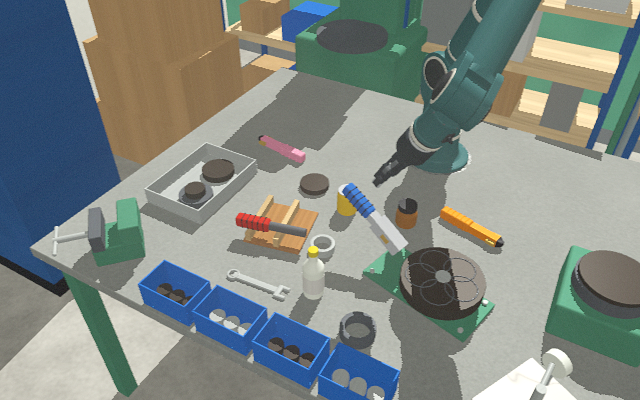

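```bash
python3 - <<'E'
import pickle
from targets import *
s,d=pickle.load(open("q_wrist.pkl","rb"));c=cam(d,s);im=d["frame"];hsv=cv2.cvtColor(im,cv2.COLOR_RGB2HSV)
mb=cv2.inRange(hsv,(12,90,70),(32,255,255));mb[90:]=0;mb[:,:275]=0;mb[:,360:]=0
n,l,st,ce=cv2.connectedComponentsWithStats(mb)
for j in range(1,n):
    if st[j,4]>15: print(st[j],ce[j])
for x in(.042,.045,.048,.051): print(x,[np.round(proj(c,M+SX*(x+k)+SY*.020+SZ*.005),1) for k in(.012,-.012)],proj(c,M+SX*(x-.07)+SZ*.015),proj(c,M+SX*(x-.165)+SZ*.013))
print("mouth top",proj(c,M+SZ*.018))
E
```

```text
[287  35   6  36 161] [289.5155  52.559 ]
[346  35   3  36  86] [346.7674  50.8721]
0.042 [array([291.8,  43.3]), array([292.6,  78.9])] [319.6783 159.0894] [319.7641 270.4995]
0.045 [array([291.7,  38.7]), array([292.5,  74.5])] [319.6751 155.1418] [319.7615 267.2977]
0.048 [array([291.5,  34.1]), array([292.4,  70.2])] [319.6719 151.1674] [319.7589 264.0763]
0.051 [array([291.4,  29.5]), array([292.3,  65.8])] [319.6687 147.1658] [319.7563 260.8353]
mouth top [319.6548 121.3539]
```

```bash
python3 -c "
from cell import ctrl
print(ctrl.hand_in())"
```

```text
the job is handed in; nothing more can be done
None
```

The blue handle is in the sloping socket with both buttons out through the side windows. I let go of it and handed the job in about 20 s in, of the 61 s allowed.

**How it went**
- I pinched the rear halves of the buttons flush and started the handle in the socket with the buttons about half-way under the walls. Then I let go, took it by the blue grip and lined it up again. Sliding it in took a push of roughly 5 to 8 N.
- The first try at the mouth failed: the shank caught the lower lip at about 12 N. I backed off, raised it 3.5 mm and it went in freely.
- After the first release the handle sagged about 0.35 rad, so I straightened it while holding the grip before sliding it on.

**Last checks**
- **Position:** In the last pictures brass shows on both sides of the tube, and the point between the buttons is about 2.5 to 3 mm past the window centre. The limit is 6 mm.
- **Angle:** I did not measure this directly. The remaining sag should be under 0.07 rad from the clearances, against a limit of 0.10.
- **Gripper and bench:** The gripper is open about 14 cm clear, with forces near zero. In the final scene picture the red handle and the other items look unmoved; I did not measure them.

**Disagreement:** The wrist camera placed the gripped handle 3 to 5 mm deeper in the jaws than the given heights implied. I could not settle which was right, so I set the height by the contact forces.

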